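Change over the power-module test block and start the next run

ROBOT

A 6-joint arm with a two-finger parallel gripper is mounted at the origin on the work surface. World frame = base frame: x ahead of the robot, y to its left, z up, the work surface at z = 0. Lengths are in mm, angles in rad, forces in N, time in s.
With the tool pointing down it reaches from about 375 to 825 mm from the base axis. Payload 5.5 kg.
Tool frame: the origin (TCP) lies midway between the tips of the shut fingers; the grasp point (between the pads) lies pinch_z behind it (pinch_z is the distance from the TCP to the grasp point, in mm); z points along the fingers, y is the direction in which the jaws open and shut (so a half turn about z gives the same grasp; the last joint's range is limited). The gripper opens to 85 mm and grips with 20 to 120 N. Pads are 22 mm wide; open, the fingers measure 114 mm over their backs; the gripper's body (76 mm by 85 mm) begins 54 mm behind the grasp point. The pads swing forward as they close: fully open they stand 13 mm farther back than shut.
Start: joints at [-1.134, 0.314, -0.047, 1.21, 0, 1.571], TCP at [253.821, -543.663, 231.299] pointing down, gripper open.
Joint ranges: [-2.67, 2.67], [-0.69, 1.73], [-1.03, 1.25], [-2.08, 2.16], [-1.42, 1.45], [-3.14, 3.14]. Speed limits (rad/s): [2.39, 2.39, 3.01, 3.14, 3.14, 3.14].

INTERFACE

Orientations are given as a unit quaternion [w, x, y, z].
In Python, from cell import sense, read_camera, camera_params, hand_in, pinch_z gives the robot as it stands.
- The arm moves only by the tool arm_command, never from a script. Its argument "steps" is a list of rows, each a list of 7 numbers: the shift along the tool's x, y, z in mm, then the turn, a rotation vector about the tool's x, y, z in rad, then the closure, from 0 (fully open) to 1 (shut). A call has 1 to 12 rows; each row is the pose to reach, as a shift and turn from the pose measured when the call began, along the tool's axes at that moment; what a row does not reach only later rows make up. A row lasts 1/12 s, in which the tool goes at most 41.7 mm and 7.16 degrees, less where a joint would pass 70% of its speed; a pose out of reach is approached as far as the arm can. A call with a gripper value outside its range is refused whole. The fingers move at their own pace and stop on an object; "newtons" is the grip in N (left out, the last holds). Time passes only in rows, so rows that repeat a pose let the fingers close. It gives the time, the measured TCP pose, the force and the opening at its end, in the units of the state.
- sense(): the state, without advancing time (a new reading comes with each control period).
- read_camera(name): name is "side" or "top" or "wrist"; returns (picture, depth): 480x640x3 uint8, red, green, blue; 480x640 float32, mm along the optical axis (not along the pixel's ray), 0 where there is no reading.
- camera_params(name): a dict with "vfov" (degrees; the focal length in pixels is half the picture's height over the tangent of half this angle, whatever the lens; pixels are square), "cx", "cy" (the principal point, pixels), "extrinsics" (4x4, takes a point from world to camera coordinates); the wrist camera has in their place "T_tool_cam" (4x4, takes a point from camera to tool coordinates, whose origin is the TCP and whose axes are the flange's). Camera axes: x right, y down, z forward; pixel columns grow to the right and rows downward; lengths in mm; the calibration is good to about 2 mm. A picture is of the moment at which its call begins: read the wrist's pose just before it. camera_params takes no time and is no camera call.
- hand_in(): hands the job in, once; it reports no verdict.
The state is a dict: "clock": time; "q": joint angles; "qvel": joint speeds; "joint_torque": joint torques, N m; "ee_pos": TCP position; "orientation": TCP orientation; "force": force on the tool from outside, world axes, zero at the start; "moment": the same for the moment, N m; "gripper_width": opening from 0.0 (shut) to 1.0 (fully open).
Only numpy, scipy, OpenCV 4.12 (cv2) and the standard library are available. Lean on these libraries where they do the work, as an engineer would, in place of code of your own. Each camera call takes 0.05 s, during which the arm holds its last target.

TASK

The test run is over: swing up the clamp levers of the test block and lay the tested modules flat in the tray pockets, one to a pocket, tab end towards the tray's blue bar. Put the two new modules from the mat into the two bays, seated flat, tab end towards the lever's hinge, and swing both levers fully down; only when all that is done, press the green start button right down and let it go. Leave the meter, the parts box and the screwdriver where they are.

Things in the scene. Friction and masses are not known exactly. Their poses are not given: they have to be found in the camera images.
- tested1: Power module: black block on a 5 mm copper base, 94 (own x) x 34 (own y) x 30 mm, 170 g. Its tab end (own +x) has a white strip on top, a white end face and four brass tabs. Flat 34 mm sides to grip, up to 26 mm high. Origin: centre of underside. Tested; starts in bay_a under the shut lever, or is absent (None at the start); one or both are there.
- tested1_tabs (a point): Point near the tab end of tested1: 38 mm along its own +x from its origin, 15 mm up.
- tested2: Power module: black block on a 5 mm copper base, 94 (own x) x 34 (own y) x 30 mm, 170 g. Its tab end (own +x) has a white strip on top, a white end face and four brass tabs. Flat 34 mm sides to grip, up to 26 mm high. Origin: centre of underside. Tested; starts in bay_b under the shut lever, or is absent (None at the start); one or both are there.
- tested2_tabs (a point): Point near the tab end of tested2: 38 mm along its own +x from its origin, 15 mm up.
- new1: Power module: black block on a 5 mm copper base, 94 (own x) x 34 (own y) x 30 mm, 170 g. Its tab end (own +x) has a white strip on top, a white end face and four brass tabs. Flat 34 mm sides to grip, up to 26 mm high. Origin: centre of underside. It waits, upright, on the green mat, turned any way. Always present.
- new1_tabs (a point): Point near the tab end of new1: 38 mm along its own +x from its origin, 15 mm up.
- new2: Power module: black block on a 5 mm copper base, 94 (own x) x 34 (own y) x 30 mm, 170 g. Its tab end (own +x) has a white strip on top, a white end face and four brass tabs. Flat 34 mm sides to grip, up to 26 mm high. Origin: centre of underside. It waits, upright, on the green mat, turned any way. Always present.
- new2_tabs (a point): Point near the tab end of new2: 38 mm along its own +x from its origin, 15 mm up.
- bay_a (a point): The left (+y) bay of the blue test block: centre of its aluminium floor, 20 mm above the table, where a module's origin belongs. x axis: along the bay, away from the robot, to the lever's hinge; z up. White rims 6 mm high stand round the floor, 3 mm clear of a module on each side (100 x 40 mm inside). Bays are 115 mm apart (y).
- lever_a (a joint): Clamp lever of bay_a, rad: 0 fully down (contact plate 2 mm over the module), 1.75 fully up (10 degrees past upright, away from the robot; grip bar then 222 mm up, bay free from above). Steel frame, 90 mm wide, hinged behind the bay; stiff, stays where it is left; 2 to 3 N at the grip bar moves it. A badly seated module stops it.
- lever_a_grip (a point): Middle of the red round grip bar of lever_a: 12 mm thick, along the bay's y, 78 mm free between the side arms, 170 mm from the hinge. Shut, it is 55 mm above the table, 95 mm nearer the robot than the bay centre, 40 mm free to the module. It can turn between the fingers as the lever swings.
- hinge_a (a point): Middle of lever_a's hinge line (its y axis), 75 mm beyond the bay centre, 55 mm above the table; x axis as the bay's. At lever angle q the grip bar is 170 mm from here: 170 cos q towards the robot (-x), 170 sin q up.
- bay_b (a point): The right (-y) bay of the blue test block: centre of its aluminium floor, 20 mm above the table, where a module's origin belongs. x axis: along the bay, away from the robot, to the lever's hinge; z up. White rims 6 mm high stand round the floor, 3 mm clear of a module on each side (100 x 40 mm inside). Bays are 115 mm apart (y).
- lever_b (a joint): Clamp lever of bay_b, rad: 0 fully down (contact plate 2 mm over the module), 1.75 fully up (10 degrees past upright, away from the robot; grip bar then 222 mm up, bay free from above). Steel frame, 90 mm wide, hinged behind the bay; stiff, stays where it is left; 2 to 3 N at the grip bar moves it. A badly seated module stops it.
- lever_b_grip (a point): Middle of the red round grip bar of lever_b: 12 mm thick, along the bay's y, 78 mm free between the side arms, 170 mm from the hinge. Shut, it is 55 mm above the table, 95 mm nearer the robot than the bay centre, 40 mm free to the module. It can turn between the fingers as the lever swings.
- hinge_b (a point): Middle of lever_b's hinge line (its y axis), 75 mm beyond the bay centre, 55 mm above the table; x axis as the bay's. At lever angle q the grip bar is 170 mm from here: 170 cos q towards the robot (-x), 170 sin q up.
- start (a joint): Travel of the green start button, m: 0 out, 0.006 fully pressed; about 5 N presses it fully; it springs back.
- start_top (a point): Centre of the top of the round green start button (28 mm across, pressed downward), on the near edge of the test block, midway between the levers.
- pocket_0 (a point): Pocket of the fixed grey foam tray (140 x 150 mm): centre of the pocket's floor, 6 mm above the table; the pocket is 106 mm long (x) and 42 mm wide (y), 8 mm deep, its two pockets 64 mm apart (y). Its x axis points to the tray's end that is marked with a blue bar.
- pocket_1 (a point): Pocket of the fixed grey foam tray (140 x 150 mm): centre of the pocket's floor, 6 mm above the table; the pocket is 106 mm long (x) and 42 mm wide (y), 8 mm deep, its two pockets 64 mm apart (y). Its x axis points to the tray's end that is marked with a blue bar.
- mat: Thin green mat, fixed, 280 (x) x 170 (y) x 3 mm; origin: centre of its underside. The new modules wait on it. Mat and tray stand left and right of the block, either way round.
- meter: Blue hand-held multimeter, 180 x 88 x 36 mm, loose; leave it alone. Origin: centre of its underside.
- parts_box: Clear compartment box of small parts, 120 x 160 x 32 mm, loose; leave it alone. Origin: centre of its underside.
- screwdriver: Red-handled screwdriver about 200 mm long lying on the bench beyond the block, loose; leave it alone.
There are look-alikes about, which are no part of the job. Leave any pink look-alike of the new2 alone.

How it is judged (in metres and radians):
On the way, in this order (a step that is already met when the one before it is completed fails the run):
1. tested modules in the tray, new modules in the bays, all facing the right way, both levers fully down (((x of tested1 in the frame of pocket_0 between -0.008 and 0.008 m and y of tested1 in the frame of pocket_0 between -0.008 and 0.008 m and z of tested1 in the frame of pocket_0 between -0.004 and 0.004 m and y of tested1_tabs in the frame of pocket_0 between -0.01 and 0.01 m and x of tested1_tabs in the frame of pocket_0 above 0.028 m and angle between tested1's own z axis and vertical below 0.08 rad) or (x of tested1 in the frame of pocket_1 between -0.008 and 0.008 m and y of tested1 in the frame of pocket_1 between -0.008 and 0.008 m and z of tested1 in the frame of pocket_1 between -0.004 and 0.004 m and y of tested1_tabs in the frame of pocket_1 between -0.01 and 0.01 m and x of tested1_tabs in the frame of pocket_1 above 0.028 m and angle between tested1's own z axis and vertical below 0.08 rad)) and ((x of tested2 in the frame of pocket_0 between -0.008 and 0.008 m and y of tested2 in the frame of pocket_0 between -0.008 and 0.008 m and z of tested2 in the frame of pocket_0 between -0.004 and 0.004 m and y of tested2_tabs in the frame of pocket_0 between -0.01 and 0.01 m and x of tested2_tabs in the frame of pocket_0 above 0.028 m and angle between tested2's own z axis and vertical below 0.08 rad) or (x of tested2 in the frame of pocket_1 between -0.008 and 0.008 m and y of tested2 in the frame of pocket_1 between -0.008 and 0.008 m and z of tested2 in the frame of pocket_1 between -0.004 and 0.004 m and y of tested2_tabs in the frame of pocket_1 between -0.01 and 0.01 m and x of tested2_tabs in the frame of pocket_1 above 0.028 m and angle between tested2's own z axis and vertical below 0.08 rad)) and ((x of new1 in the frame of bay_a between -0.006 and 0.006 m and y of new1 in the frame of bay_a between -0.006 and 0.006 m and z of new1 in the frame of bay_a between -0.004 and 0.004 m and y of new1_tabs in the frame of bay_a between -0.008 and 0.008 m and x of new1_tabs in the frame of bay_a above 0.028 m and angle between new1's own z axis and vertical below 0.08 rad) or (x of new1 in the frame of bay_b between -0.006 and 0.006 m and y of new1 in the frame of bay_b between -0.006 and 0.006 m and z of new1 in the frame of bay_b between -0.004 and 0.004 m and y of new1_tabs in the frame of bay_b between -0.008 and 0.008 m and x of new1_tabs in the frame of bay_b above 0.028 m and angle between new1's own z axis and vertical below 0.08 rad)) and ((x of new2 in the frame of bay_a between -0.006 and 0.006 m and y of new2 in the frame of bay_a between -0.006 and 0.006 m and z of new2 in the frame of bay_a between -0.004 and 0.004 m and y of new2_tabs in the frame of bay_a between -0.008 and 0.008 m and x of new2_tabs in the frame of bay_a above 0.028 m and angle between new2's own z axis and vertical below 0.08 rad) or (x of new2 in the frame of bay_b between -0.006 and 0.006 m and y of new2 in the frame of bay_b between -0.006 and 0.006 m and z of new2 in the frame of bay_b between -0.004 and 0.004 m and y of new2_tabs in the frame of bay_b between -0.008 and 0.008 m and x of new2_tabs in the frame of bay_b above 0.028 m and angle between new2's own z axis and vertical below 0.08 rad)) and value of joint each of lever_a, lever_b below 0.06 rad), for 0.3 s.
2. the start button is pressed right down (value of joint start above 0.0045 m), for 0.05 s.
At the end, for the whole second after the job is handed in: Every tested module lies flat in a tray pocket (centre within 8 mm, tab end to the blue bar), each new module lies flat in a bay (centre within 6 mm, tab end to the hinge), both levers are within 0.06 rad of fully down, the start button has been pressed after that and is out again, all at rest (all of step 1 and linear speed of each of new1, new2, tested1, tested2 below 0.02 m/s and value of joint start below 0.0015 m); the robot touches nothing.
It fails at once if the start button is pressed while a lever is not down (value of joint start above 0.003 m and value of joint any of lever_a, lever_b above 0.15 rad).
It fails at once if the meter, parts box or screwdriver is disturbed (moved over 20 mm) (distance of any of meter, parts_box, screwdriver from where it was at the start of the episode above 0.02 m).
Of tested1, tested2 only 1 to 2 are there at a start; the rules pass over those that are not, and their reading is None.
At some moment in a run one of new1, new2 may be knocked a few centimetres aside while the robot is not near it.
Once in a run the grip may slacken for a moment while it holds something.
It also fails if it takes over 210 s, if anything falls off the work surface, if the arm or the gripper's body presses on something with over 40 N, if the wrist force passes 120 N, or if a joint passes its speed limit or range.

## Working session

There is one attempt and no reset: what is moved stays moved. The work goes in short steps, Python scripts to look and compute and a tool call to move; the robot and the scene stay as the last step left them, time stands still between calls to the robot, and variables do not carry over. Pictures are saved under pics/ and viewed, and the job is handed in when it is done.

Besides the shell and the picture viewer there is one more tool, called after "Call:" as name(argument=value, ...), one argument or row to a line, values as JSON. arm_command: Moves the arm, as the interface text tells. Its arguments: {"type":"object","properties":{"steps":{"type":"array","items":{"type":"array","items":{"type":"number"}}},"newtons":{"type":"number"}},"required":["steps"]}

```bash
ls; mkdir -p pics; python3 - <<'E'
from cell import *
import cv2
print(sense(),pinch_z)
for n in ["side","top","wrist"]:
    p,d=read_camera(n); cv2.imwrite(f"pics/{n}0.png",p[:,:,::-1]); print(n,camera_params(n), d.min(),d.max(),(d==0).mean())
E
```

```text
pics
{'clock': 0.0, 'q': array([-1.13397060e+00,  3.14206277e-01, -4.80860283e-02,  1.21021610e+00,
        1.92972390e-06,  1.57075417e+00]), 'qvel': array([ 0.00012472, -0.00149933, -0.00038821, -0.00109221, -0.0020942 ,
       -0.00068199]), 'joint_torque': array([ 6.17862279e-04, -5.39592326e+01,  3.39747369e+01,  1.90992490e-02,
       -5.53360792e-05, -1.42455741e-05]), 'ee_pos': array([ 253.59029441, -543.12481273,  230.44337004]), 'orientation': array([-8.35913859e-04,  9.76237656e-01,  2.16700961e-01, -1.84527189e-04]), 'force': array([-0.72781104,  0.17414044,  0.14662598]), 'moment': array([0.02265039, 0.00520277, 0.05010086]), 'gripper_width': 0.9975215376115754} 18.700000000000003
side {'vfov': 53.42561917526768, 'cx': 323.43365448639275, 'cy': 242.53362044880723, 'extrinsics': array([[-7.91053700e-01, -6.11580509e-01,  1.42591854e-02,
         4.14551959e+02],
       [-4.79291500e-01,  6.05122021e-01, -6.35694107e-01,
         3.46728526e+02],
       [ 3.80149579e-01, -5.09702482e-01, -7.71809353e-01,
         8.09911911e+02],
       [ 0.00000000e+00,  0.00000000e+00,  
[... 308 characters left out ...]
e-01,
         5.72137393e+02],
       [ 1.84286713e-01, -8.22649901e-03, -9.82838101e-01,
         9.21721440e+02],
       [ 0.00000000e+00,  0.00000000e+00,  0.00000000e+00,
         1.00000000e+00]])} 0.0 2023.9236 0.003935546875
wrist {'vfov': 62.63420393729458, 'cx': 327.1076927190692, 'cy': 236.40996341061992, 'T_tool_cam': array([[-5.22714466e-04, -9.53076378e-01, -3.02729491e-01,
         7.78006716e+01],
       [ 9.99999859e-01, -4.70597566e-04, -2.45099904e-04,
        -3.48639055e-01],
       [ 9.11351667e-05, -3.02729577e-01,  9.53076490e-01,
        -1.42827580e+02],
       [ 0.00000000e+00,  0.00000000e+00,  0.00000000e+00,
         1.00000000e+00]])} 0.0 1396.9844 0.0041015625
```

View pics/top0.png

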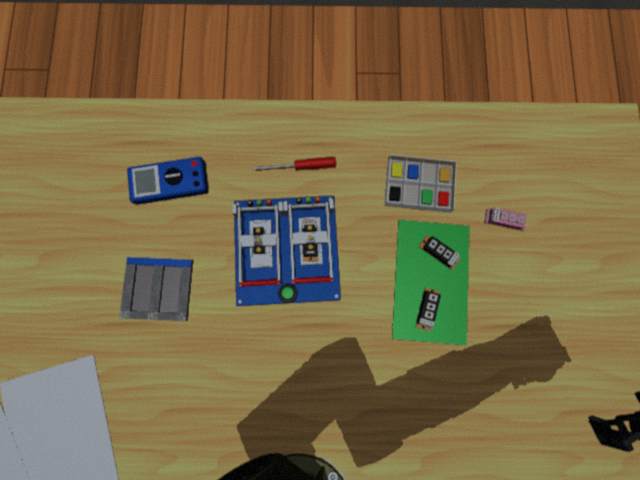

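View pics/side0.png

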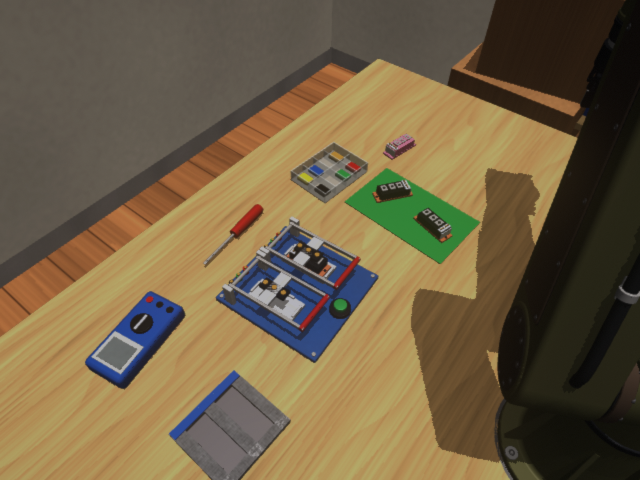

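View pics/wrist0.png

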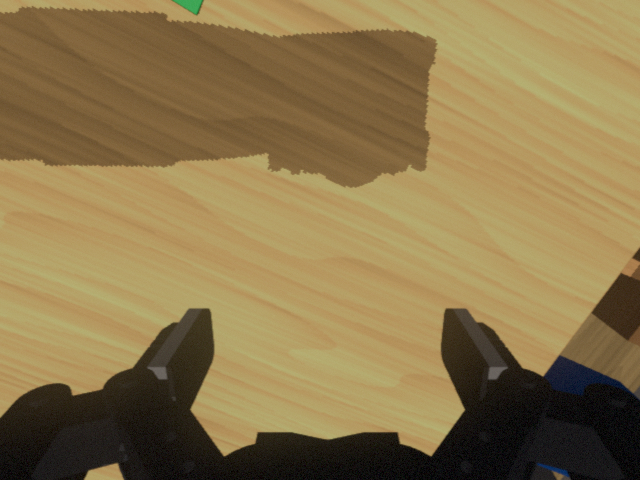

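```bash
cat > h.py <<'E'
from cell import *
import numpy as np, cv2
from scipy.spatial.transform import Rotation as R
def f_of(p): return 240/np.tan(np.radians(p["vfov"])/2)
def tool():
    s=sense(); q=s["orientation"]; T=np.eye(4); T[:3,:3]=R.from_quat(q,scalar_first=True).as_matrix(); T[:3,3]=s["ee_pos"]; return T
def cam_pose(n,T=None):
    p=camera_params(n)
    if n=="wrist": return (tool() if T is None else T)@p["T_tool_cam"]
    return np.linalg.inv(p["extrinsics"])
def ray(n,u,v,T=None):
    p=camera_params(n); f=f_of(p); C=cam_pose(n,T)
    d=C[:3,:3]@np.array([(u-p["cx"])/f,(v-p["cy"])/f,1.]); return C[:3,3],d
def onz(n,u,v,z,T=None):
    o,d=ray(n,u,v,T); return o+d*(z-o[2])/d[2]
def dpt(n,u,v,D,T=None):
    o,d=ray(n,u,v,T); return o+d*D[int(round(v)),int(round(u))]
def proj(n,X,T=None):
    p=camera_params(n); f=f_of(p); c=np.linalg.inv(cam_pose(n,T))@np.append(X,1); return f*c[0]/c[2]+p["cx"],f*c[1]/c[2]+p["cy"]
def cloud(n,D,T=None):
    p=camera_params(n); f=f_of(p); C=cam_pose(n,T); v,u=np.mgrid[:480,:640]
    P=np.stack([(u-p["cx"])/f*D,(v-p["cy"])/f*D,D],-1); return P@C[:3,:3].T+C[:3,3]
def down(yaw):
    # tool pointing down, jaw axis (tool y) direction at angle yaw in world xy
    y=np.array([np.cos(yaw),np.sin(yaw),0]); z=np.array([0,0,-1.]); x=np.cross(y,z); return np.stack([x,y,z],1)
def go(pos,Rm=None,grasp=True):
    """shift/turn in tool axes so TCP reaches pos (world)"""
    T=tool(); Rm=T[:3,:3] if Rm is None else Rm
    sh=T[:3,:3].T@(np.array(pos,float)-T[:3,3]); rv=R.from_matrix(T[:3,:3].T@Rm).as_rotvec()
    return np.round(sh,1),np.round(rv,3)
def snap(n,name,crop=None,k=1):
    T=tool(); p,d=read_camera(n); im=p[:,:,::-1]
    if crop: x0,y0,x1,y1=crop; im=im[y0:y1,x0:x1]
    im=cv2.resize(im,None,fx=k,fy=k,interpolation=cv2.INTER_CUBIC) if k!=1 else im
    cv2.imwrite(f"pics/{name}.png",im); return T,p,d
E
python3 - <<'E'
from h import *
T,p,d=snap("top","t1",(100,140,540,350),1.8)
P=cloud("top",d)
for n,(u,v) in dict(table=(350,380),mat=(430,270),traybar=(160,263),start=(288,293),barA=(262,283),barB=(313,281),blk=(288,240),bl=(238,301),tl=(236,205)).items(): print(n,P[v,u].round(1), onz("top",u,v,0).round(1))
T=tool();print(T.round(3))
E
```

```text
table [ 268.2 -114.    -2.5] [ 268.5 -113.8   -0. ]
mat [ 516.5 -302.1    4.5] [ 517.1 -303.2    0. ]
traybar [527.5 324.2  13.6] [529.3 329.1   0. ]
start [459.   26.3  33.8] [461.3  28.6   0. ]
barA [478.5  81.5  62. ] [484.1  89.4   0. ]
barB [483.6 -29.7  61.6] [489.5 -29.1   0. ]
blk [583.4  30.   15.1] [586.3  31.    0. ]
bl [441.6 140.9  13.9] [442.3 143.4   0. ]
tl [655.3 146.4  57.1] [671.  157.5   0. ]
[[ 9.06000e-01  4.23000e-01 -0.00000e+00  2.53676e+02]
 [ 4.23000e-01 -9.06000e-01  1.00000e-03 -5.43349e+02]
 [-0.00000e+00 -1.00000e-03 -1.00000e+00  2.30757e+02]
 [ 0.00000e+00  0.00000e+00  0.00000e+00  1.00000e+00]]
```

View pics/t1.png

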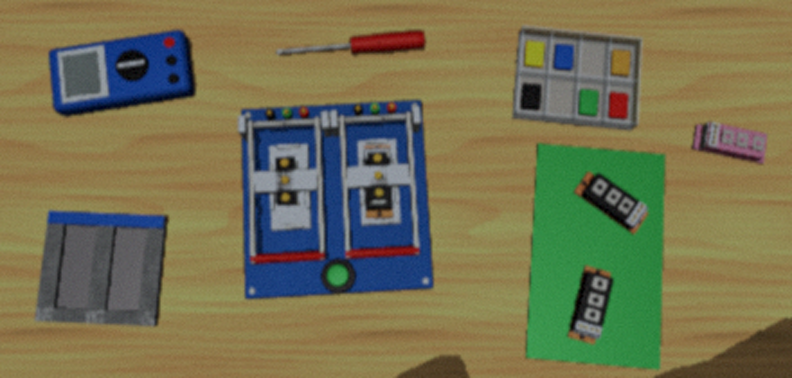

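```bash
python3 - <<'E'
from h import *
print(go([500,25,300],down(-np.pi/2+0.03)))
E
```

```text
(array([ 463.6, -410.9,  -68.8]), array([-0.001,  0.   ,  0.407]))
```

Call:
arm_command(
  steps=[
    [464,-411,-69,0,0,0.407,0],
    [464,-411,-69,0,0,0.407,0],
    [464,-411,-69,0,0,0.407,0],
    [464,-411,-69,0,0,0.407,0],
    [464,-411,-69,0,0,0.407,0],
    [464,-411,-69,0,0,0.407,0],
    [464,-411,-69,0,0,0.407,0],
    [464,-411,-69,0,0,0.407,0],
    [464,-411,-69,0,0,0.407,0],
    [464,-411,-69,0,0,0.407,0],
    [464,-411,-69,0,0,0.407,0],
    [464,-411,-69,0,0,0.407,0],
  ],
)

```text
clock: 1.2
ee_pos: [451.0, -87.1, 286.8]
orientation: [-0.0, 1.0, 0.015, 0.0]
force: [1.1, -0.2, 0.3]
gripper_width: 0.998
```

```bash
python3 - <<'E'
from h import *
print(tool().round(3),go([500,25,300],down(-np.pi/2+0.03)))
E
```

```text
[[ 1.00000e+00  3.00000e-02  0.00000e+00  4.51016e+02]
 [ 3.00000e-02 -1.00000e+00  1.00000e-03 -8.70620e+01]
 [ 0.00000e+00 -1.00000e-03 -1.00000e+00  2.86754e+02]
 [ 0.00000e+00  0.00000e+00  0.00000e+00  1.00000e+00]] (array([  52.3, -110.6,  -13.2]), array([-0.001, -0.   , -0.   ]))
```

Call:
arm_command(
  steps=[
    [52,-111,-13,0,0,0,0],
    [52,-111,-13,0,0,0,0],
    [52,-111,-13,0,0,0,0],
    [52,-111,-13,0,0,0,0],
    [52,-111,-13,0,0,0,0],
  ],
)

```text
clock: 1.62
ee_pos: [500.4, 21.7, 299.6]
orientation: [-0.003, 1.0, 0.02, -0.0]
force: [0.2, -0.5, -0.1]
gripper_width: 1.002
```

```bash
python3 - <<'E'
from h import *
T,p,d=snap("wrist","w1"); print(T.round(3))
np.savez("w1.npz",T=T,p=p,d=d)
P=cloud("wrist",d,T)
for v in range(20,480,60): print([tuple(P[v,u].round().astype(int)) for u in range(40,640,100)])
E
```

```text
[[ 9.99000e-01  4.10000e-02 -0.00000e+00  5.00379e+02]
 [ 4.10000e-02 -9.99000e-01  5.00000e-03  2.17500e+01]
 [-0.00000e+00 -5.00000e-03 -1.00000e+00  2.99602e+02]
 [ 0.00000e+00  0.00000e+00  0.00000e+00  1.00000e+00]]
[(np.int64(653), np.int64(318), np.int64(1)), (np.int64(658), np.int64(219), np.int64(-2)), (np.int64(650), np.int64(105), np.int64(59)), (np.int64(653), np.int64(19), np.int64(60)), (np.int64(656), np.int64(-67), np.int64(65)), (np.int64(673), np.int64(-181), np.int64(1))]
[(np.int64(597), np.int64(329), np.int64(0)), (np.int64(601), np.int64(225), np.int64(-1)), (np.int64(601), np.int64(107), np.int64(60)), (np.int64(608), np.int64(15), np.int64(13)), (np.int64(613), np.int64(-89), np.int64(3)), (np.int64(618), np.int64(-193), np.int64(1))]
[(np.int64(536), np.int64(330), np.int64(15)), (np.int64(539), np.int64(231), np.int64(-1)), (np.int64(546), np.int64(115), np.int64(26)), (np.int64(549), np.int64(12), np.int64(12)), (np.int64(553), np.int64(-97), np.int64(1)), (np.int64(557), np.int64(-206), np.int64(0))]
[(np.int64(469), np.int64(348), np.int64(7)), (np.int64
[... 612 characters left out ...]
p.int64(0)), (np.int64(328), np.int64(1), np.int64(1)), (np.int64(332), np.int64(-126), np.int64(-2)), (np.int64(338), np.int64(-251), np.int64(0))]
[(np.int64(219), np.int64(397), np.int64(-1)), (np.int64(511), np.int64(70), np.int64(358)), (np.int64(232), np.int64(129), np.int64(1)), (np.int64(239), np.int64(-4), np.int64(1)), (np.int64(244), np.int64(-136), np.int64(0)), (np.int64(514), np.int64(-32), np.int64(357))]
[(np.int64(510), np.int64(82), np.int64(377)), (np.int64(516), np.int64(59), np.int64(382)), (np.int64(131), np.int64(132), np.int64(0)), (np.int64(511), np.int64(19), np.int64(375)), (np.int64(144), np.int64(-149), np.int64(0)), (np.int64(502), np.int64(-31), np.int64(364))]
```

View pics/w1.png

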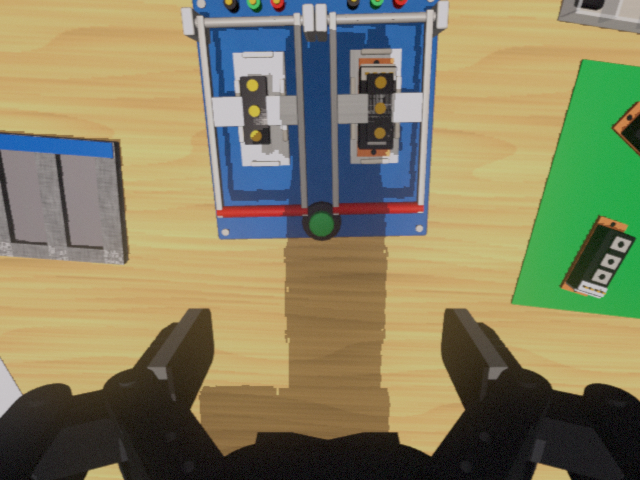

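```bash
cat >> h.py <<'E'
def hsv(p): return cv2.cvtColor(np.ascontiguousarray(p),cv2.COLOR_RGB2HSV).astype(int)
def redbars(T,p,z=55,zs=None):
    H=hsv(p); m=((H[...,0]<8)|(H[...,0]>172))&(H[...,1]>170)&(H[...,2]>90)
    n,l,st,ce=cv2.connectedComponentsWithStats(m.astype(np.uint8))
    return [(st[i],ce[i]) for i in range(1,n) if st[i][4]>150]
E
python3 - <<'E'
from h import *
z=np.load("w1.npz");T,p,d=z["T"],z["p"],z["d"]
P=cloud("wrist",d,T)
H=hsv(p); m=((H[...,0]<8)|(H[...,0]>172))&(H[...,1]>170)&(H[...,2]>60)
n,l,st,ce=cv2.connectedComponentsWithStats(m.astype(np.uint8))
for i in range(1,n):
    if st[i][4]>150:
        print(st[i],ce[i],"centroid z=60",onz("wrist",*ce[i],58,T).round(1),"L",onz("wrist",st[i][0],ce[i][1],55,T).round(1),"R",onz("wrist",st[i][0]+st[i][2],ce[i][1],55,T).round(1), np.median(P[l==i],0).round(1))
H0=H
# blue plate
m=((H[...,0]>100)&(H[...,0]<125)&(H[...,1]>150)&(H[...,2]>60)).astype(np.uint8); m[:, :180]=0
m=cv2.morphologyEx(m,cv2.MORPH_CLOSE,np.ones((9,9)))
c=max(cv2.findContours(m,0,1)[0],key=cv2.contourArea)
w=np.array([onz("wrist",*q[0],12,T)[:2] for q in c],np.float32); print("blue",cv2.minAreaRect(w)); 
# bottom edge line
q=c[:,0,:]; b=np.array([[u,q[q[:,0]==u][:,1].max()] for u in range(225,425) if abs(u-321)>25 and (q[:,0]==u).any()])
W=np.array([onz("wrist",*x,12,T) for x in b]); k=np.polyfit(W[:,1],W[:,0],1); print("bottom edge x=%.1f at y=23, slope %.4f"%(np.polyval(k,23),k[0]))
# start
m=((H[...,0]>50)&(H[...,0]<75)&(H[...,1]>120)).astype(np.uint8)
n,l,st,ce=cv2.connectedComponentsWithStats(m)
for i in range(1,n):
    if st[i][4]>150: print(st[i],ce[i],onz("wrist",*ce[i],35,T).round(1),np.median(P[l==i],0).round(1))
E
```

```text
[333 203  90  11 679] [377.32842415 207.91458027] centroid z=60 [487.7 -27.1  58. ] L [485.2  17.   55. ] R [488.9 -73.4  55. ] [488.9 -25.   62.3]
[217 206  91  11 711] [259.4556962  210.80731364] centroid z=60 [479.9  90.7  58. ] L [477.3 134.1  55. ] R [481.1  42.1  55. ] [481.7  89.7  64.7]Traceback (most recent call last):
  File "<stdin>", line 14, in <module>
  File "h.py", line 15, in onz
    o,d=ray(n,u,v,T); return o+d*(z-o[2])/d[2]
        ~~~^^^^^^^^^
  File "h.py", line 12, in ray
    p=camera_params(n); f=f_of(p); C=cam_pose(n,T)
                                     ~~~~~~~~^^^^^
  File "h.py", line 8, in cam_pose
    p=camera_params(n)
ValueError: time passes only in moves, steps and waits
```

```bash
sed -i 's/^import numpy/from functools import lru_cache\ncamera_params=lru_cache(None)(camera_params)\nimport numpy/' h.py
python3 - <<'E'
from h import *
z=np.load("w1.npz");T,p,d=z["T"],z["p"],z["d"]
P=cloud("wrist",d,T);H=hsv(p)
m=((H[...,0]>100)&(H[...,0]<125)&(H[...,1]>150)&(H[...,2]>60)).astype(np.uint8); m[:, :180]=0
m=cv2.morphologyEx(m,cv2.MORPH_CLOSE,np.ones((9,9)))
c=max(cv2.findContours(m,0,1)[0],key=cv2.contourArea)
w=np.array([onz("wrist",*q[0],12,T)[:2] for q in c],np.float32); print("blue",cv2.minAreaRect(w)); 
q=c[:,0,:]; b=np.array([[u,q[q[:,0]==u][:,1].max()] for u in range(225,425) if abs(u-321)>25 and (q[:,0]==u).any()])
W=np.array([onz("wrist",*x,12,T) for x in b]); k=np.polyfit(W[:,1],W[:,0],1); print("bottom edge x=%.1f at y=23, slope %.4f"%(np.polyval(k,23),k[0]))
m=((H[...,0]>50)&(H[...,0]<75)&(H[...,1]>120)).astype(np.uint8)
n,l,st,ce=cv2.connectedComponentsWithStats(m)
for i in range(1,n):
    if st[i][4]>150: print(st[i],ce[i],onz("wrist",*ce[i],35,T).round(1),np.median(P[l==i],0).round(1))
E
```

```text
blue ((568.95556640625, 36.906044006347656), (177.07618713378906, 212.94969177246094), 3.557516574859619)
bottom edge x=499.4 at y=23, slope -0.2431
[  512    60   128   258 19152] [587.73141186 195.7575188 ] [ 504.5 -248.8   35. ] [ 498.6 -263.6    3.2]
[309 213  25  23 436] [321.18807339 223.88073394] [462.3  28.5  35. ] [462.1  28.5  34.1]
```

```bash
cat >> h.py <<'E'
def bars(T,p,z=55):
    H=hsv(p); m=((H[...,0]<8)|(H[...,0]>172))&(H[...,1]>170)&(H[...,2]>60)
    n,l,st,ce=cv2.connectedComponentsWithStats(m.astype(np.uint8)); out=[]
    for i in range(1,n):
        if st[i][4]>300:
            v,u=np.nonzero(l==i); k=np.polyfit(u,v,1); a,b=u.min(),u.max()+1
            out.append((onz("wrist",a,np.polyval(k,a),z,T),onz("wrist",b,np.polyval(k,b),z,T),st[i]))
    return out
E
python3 - <<'E'
from h import *
T,p,d=snap("wrist","w2"); print(T.round(3))
np.savez("w2.npz",T=T,p=p,d=d)
for a,b,st in bars(T,p,57): print(((a+b)/2).round(1),np.linalg.norm(a-b).round(1),"yaw",np.arctan2(b[0]-a[0],a[1]-b[1]).round(3),st)
E
```

```text
[[ 9.99000e-01  3.90000e-02 -1.00000e-03  4.99751e+02]
 [ 3.90000e-02 -9.99000e-01  5.00000e-03  2.05480e+01]
 [-1.00000e-03 -5.00000e-03 -1.00000e+00  2.99480e+02]
 [ 0.00000e+00  0.00000e+00  0.00000e+00  1.00000e+00]]
[487.6 -28.   57. ] 89.9 yaw 0.059 [332 202  90  11 705]
[479.8  88.1  57. ] 90.6 yaw 0.063 [216 205  90  11 701]
```

```bash
python3 - <<'E'
from h import *
print(sense()["q"].round(2), np.arctan2(*tool()[[1,0],1]))
for y in (0.062,np.pi+.062): print(go([487,-27,140],down(y)))
E
```

```text
[ 0.04  0.11 -0.15  1.31  0.01  3.14] -1.5337360379429443
(array([-14. ,  47.1, 159.2]), array([-0.005, -0.003, -1.596]))
(array([-14. ,  47.1, 159.2]), array([-0.003,  0.005,  1.546]))
```

Call:
arm_command(
  steps=[
    [-14,47,170,0,0,-1.596,0.6],
    [-14,47,170,0,0,-1.596,0.6],
    [-14,47,170,0,0,-1.596,0.6],
    [-14,47,170,0,0,-1.596,0.6],
    [-14,47,170,0,0,-1.596,0.6],
    [-14,47,170,0,0,-1.596,0.6],
    [-14,47,170,0,0,-1.596,0.6],
    [-14,47,170,0,0,-1.596,0.6],
    [-14,47,170,0,0,-1.596,0.6],
    [-14,47,170,0,0,-1.596,0.6],
    [-14,47,170,0,0,-1.596,0.6],
    [-14,47,170,0,0,-1.596,0.6],
  ],
)

```text
clock: 2.72
ee_pos: [486.1, -28.5, 129.2]
orientation: [-0.002, 0.718, 0.696, 0.001]
force: [-0.0, -0.2, 0.5]
gripper_width: 0.397
```

```bash
python3 - <<'E'
from h import *
print(sense()["q"].round(2))
print(go([487,-27,90],down(.062)))
E
```

```text
[-0.06  0.17 -0.47  0.93  0.    1.54]
(array([ 1.3,  0.9, 39.2]), array([-0.001, -0.005, -0.093]))
```

Call:
arm_command(
  steps=[
    [1.3,1,30,0,-0.005,-0.093,0.6],
    [1.3,1,30,0,-0.005,-0.093,0.6],
    [1.3,1,30,0,-0.005,-0.093,0.6],
  ],
)

```text
clock: 2.97
ee_pos: [484.7, -28.1, 98.3]
orientation: [-0.002, 0.687, 0.727, -0.002]
force: [0.1, 0.4, 0.1]
gripper_width: 0.402
```

```bash
python3 - <<'E'
from h import *
T,p,d=snap("wrist","w3"); 
for a,b,st in bars(T,p,57): print(a.round(1),b.round(1),st)
print(go([487,-27,38],down(.062)),sense()["q"].round(2))
E
```

```text
[476.   70.8  57. ] [488.  71.  57.] [ 320    0   28  129 3250]
[481.8 -23.9  57. ] [493.9 -23.9  57. ] [ 322  184   24  171 3270]
(array([ 0.9,  1.3, 61.3]), array([-0.003, -0.   , -0.004])) [-0.06  0.2  -0.51  0.86 -0.    1.46]
```

View pics/w3.png

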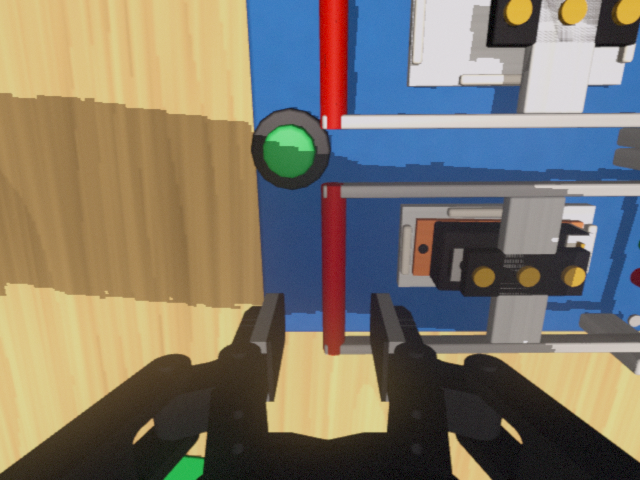

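Call:
arm_command(
  steps=[
    [1,2.5,61,0,0,0,0.6],
    [1,2.5,61,0,0,0,0.6],
    [1,2.5,61,0,0,0,0.6],
    [1,2.5,61,0,0,0,0.6],
    [1,2.5,61,0,0,0,1],
    [1,2.5,61,0,0,0,1],
    [1,2.5,61,0,0,0,1],
    [1,2.5,61,0,0,0,1],
    [1,2.5,61,0,0,0,1],
  ],
  newtons=40,
)

```text
clock: 3.77
ee_pos: [487.6, -27.1, 38.9]
orientation: [-0.001, 0.686, 0.727, -0.002]
force: [-4.8, -1.7, 1.4]
gripper_width: 0.122
```

```bash
cat >> h.py <<'E'
def lever_rows(hinge,th,qs,dz=-18.7):
    """TCP positions along arc; tool shifts from present pose, vertical tool"""
    T=tool(); ax=np.array([np.cos(th),np.sin(th),0])
    for q in qs:
        X=hinge-170*np.cos(q)*ax+np.array([0,0,170*np.sin(q)+dz]); print(round(q,2),X.round(1),(T[:3,:3].T@(X-T[:3,3])).round(1))
E
python3 - <<'E'
from h import *
T=tool(); print(T.round(3)[:3,3],sense()["force"].round(1),sense()["gripper_width"])
th=.062; ax=np.array([np.cos(th),np.sin(th),0])
g=T[:3,3]+np.array([0,0,18.7]); g[2]=55
print("grip",g, "hinge",g+170*ax)
lever_rows(g+170*ax,th,[.1,.2,.3,.45,.6,.75,.9,1.05,1.2,1.35,1.5,1.65,1.75,1.8],dz=T[2,3]-55)
E
```

```text
[487.605 -27.092  38.863] [-4.8 -1.7  1.4] 0.12174788713933639
grip [487.60505813 -27.0919085   55.        ] hinge [657.27842279 -16.55865983  55.        ]
0.1 [488.5 -27.   55.8] [ -0.    0.8 -17. ]
0.2 [491.  -26.9  72.6] [ -0.    3.3 -33.8]
0.3 [495.2 -26.6  89.1] [  0.    7.4 -50.3]
0.45 [504.5 -26.  112.8] [  0.   16.6 -74. ]
0.6 [517.2 -25.3 134.9] [  0.1  29.3 -96.1]
0.75 [533.1 -24.3 154.7] [ 1.000e-01  4.520e+01 -1.161e+02]
0.9 [551.8 -23.1 172. ] [   0.2   63.8 -133.4]
1.05 [572.9 -21.8 186.3] [   0.3   84.8 -147.8]
1.2 [595.8 -20.4 197.3] [   0.4  107.8 -158.9]
1.35 [620.1 -18.9 204.7] [   0.5  132.1 -166.4]
1.5 [645.3 -17.3 208.4] [   0.6  157.3 -170.2]
1.65 [670.7 -15.7 208.3] [   0.7  182.8 -170.2]
1.75 [687.5 -14.7 206.1] [   0.8  199.7 -168. ]
1.8 [695.8 -14.2 204.4] [   0.8  208.  -166.4]
```

Call:
arm_command(
  steps=[
    [0,0.8,-17,0,0,0,1],
    [0,3.3,-33.8,0,0,0,1],
    [0,7.4,-50.3,0,0,0,1],
    [0,16.6,-74,0,0,0,1],
    [0,29.3,-96,0,0,0,1],
    [0,45,-116,0,0,0,1],
    [0.2,64,-133.4,0,0,0,1],
    [0.3,85,-147.8,0,0,0,1],
    [0.4,108,-159,0,0,0,1],
    [0.5,132,-166.4,0,0,0,1],
    [0.6,145,-168.5,0,0,0,1],
    [0.6,145,-168.5,0,0,0,1],
  ],
)

```text
clock: 4.77
ee_pos: [637.8, -17.6, 210.7]
orientation: [0.002, 0.686, 0.727, 0.001]
force: [-1.0, -0.6, 13.0]
gripper_width: 0.124
```

```bash
python3 - <<'E'
from h import *
T=tool(); print(T.round(3),sense()["force"].round(1),sense()["gripper_width"])
lever_rows(np.array([657.3,-16.5,55]),.062,[1.5,1.6,1.7,1.8],dz=38.9-55)
E
```

```text
[[-5.80000e-02  9.98000e-01  5.00000e-03  6.37814e+02]
 [ 9.98000e-01  5.80000e-02 -1.00000e-03 -1.76430e+01]
 [-1.00000e-03  5.00000e-03 -1.00000e+00  2.10723e+02]
 [ 0.00000e+00  0.00000e+00  0.00000e+00  1.00000e+00]] [-1.  -0.6 13. ] 0.12433488751641504
1.5 [645.3 -17.2 208.5] [-0.   7.5  2.3]
1.6 [662.3 -16.2 208.8] [ 0.  24.5  2. ]
1.7 [679.2 -15.1 207.5] [ 0.1 41.4  3.4]
1.8 [695.9 -14.1 204.5] [ 0.2 58.1  6.5]
```

Call:
arm_command(
  steps=[
    [0,14,3,0,0,0,1],
    [0,28,3,0,0,0,1],
    [0,41,4,0,0,0,1],
    [0,52,6,0,0,0,1],
    [0,56,7,0,0,0,1],
    [0,56,7,0,0,0,1],
    [0,50,6,0,0,0,0.6],
    [0,50,6,0,0,0,0.6],
    [0,50,6,0,0,0,0.6],
    [0,50,-60,0,0,0,0.6],
    [0,50,-60,0,0,0,0.6],
    [0,50,-60,0,0,0,0.6],
  ],
)

```text
clock: 5.77
ee_pos: [690.8, -14.6, 277.3]
orientation: [0.005, 0.686, 0.727, 0.005]
force: [-0.2, 0.3, 1.3]
gripper_width: 0.399
```

```bash
python3 - <<'E'
from h import *
T,p,d=snap("wrist","w4");print(T.round(3),sense()["force"].round(1),sense()["gripper_width"])
P=cloud("wrist",d,T);H=hsv(p); m=((H[...,0]<8)|(H[...,0]>172))&(H[...,1]>170)&(H[...,2]>60)
n,l,st,ce=cv2.connectedComponentsWithStats(m.astype(np.uint8))
for i in range(1,n):
    if st[i][4]>200: print(st[i],np.median(P[l==i],0).round(1))
E
```

```text
[[-5.80000e-02  9.98000e-01  1.50000e-02  6.90797e+02]
 [ 9.98000e-01  5.80000e-02 -0.00000e+00 -1.46420e+01]
 [-1.00000e-03  1.50000e-02 -1.00000e+00  2.77338e+02]
 [ 0.00000e+00  0.00000e+00  0.00000e+00  1.00000e+00]] [ 0.9  0.3 -0.4] 0.39993529001696587
[  62    4   34  118 1600] [482.9  90.1  64.3]
[ 391  163   23   93 1585] [772.9 -23.1  24.4]
[ 309  182   21  159 2573] [687.4  -6.  227.8]
```

View pics/w4.png

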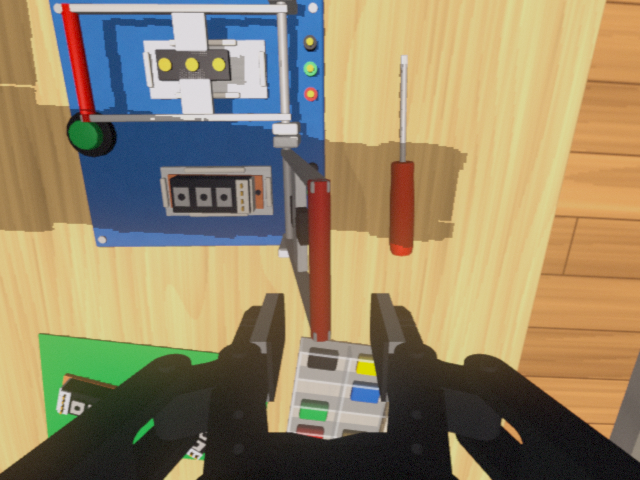

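```bash
python3 - <<'E'
from h import *
print(go([480.5,88,277],down(.062)),go([480.5,88,100],down(.062)))
E
```

```text
(array([ 114.6, -203.4,   -4.8]), array([ 0.012,  0.001, -0.004])) (array([ 114.8, -205.6,  172.2]), array([ 0.012,  0.001, -0.004]))
```

Call:
arm_command(
  steps=[
    [115,-203,-4,0.012,0,-0.004,0.6],
    [115,-203,-4,0.012,0,-0.004,0.6],
    [115,-203,-4,0.012,0,-0.004,0.6],
    [115,-204,-4,0.012,0,-0.004,0.6],
    [115,-205,60,0.012,0,-0.004,0.6],
    [115,-205,120,0.012,0,-0.004,0.6],
    [115,-205,172,0.012,0,-0.004,0.6],
    [115,-205,172,0.012,0,-0.004,0.6],
    [115,-205,172,0.012,0,-0.004,0.6],
    [115,-205,172,0.012,0,-0.004,0.6],
    [115,-205,172,0.012,0,-0.004,0.6],
  ],
)

```text
clock: 6.73
ee_pos: [479.8, 88.2, 99.0]
orientation: [-0.0, 0.685, 0.729, -0.002]
force: [0.3, -0.3, 1.1]
gripper_width: 0.399
```

```bash
python3 - <<'E'
from h import *
T,p,d=snap("wrist","w5"); print(T[:3,3])
for a,b,st in bars(T,p,57): print(a.round(1),b.round(1),st)
print(go([480.5,88,38],down(.062)),sense()["q"].round(2))
E
```

```text
[479.83545758  88.17039342  99.01883121]
[474.9  84.7  57. ] [486.5  86.9  57. ] [ 317  190   23  169 3170]
(array([-0.2, -1.4, 62.7]), array([ 0.001,  0.001, -0.   ])) [ 0.18  0.2  -0.51  0.86 -0.    1.69]
```

View pics/w5.png

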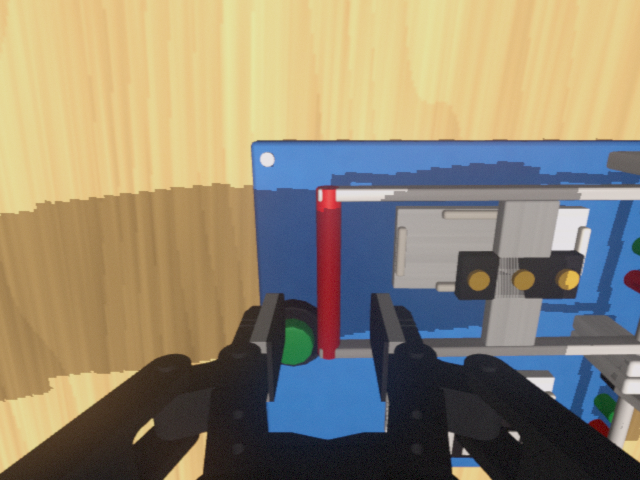

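Call:
arm_command(
  steps=[
    [0,0.5,62,0,0,0,0.6],
    [0,0.5,62,0,0,0,0.6],
    [0,0.5,62,0,0,0,0.6],
    [0,0.5,62,0,0,0,0.6],
    [0,0.5,62,0,0,0,1],
    [0,0.5,62,0,0,0,1],
    [0,0.5,62,0,0,0,1],
    [0,0.5,62,0,0,0,1],
    [0,0.5,62,0,0,0,1],
  ],
)

```text
clock: 7.53
ee_pos: [480.4, 88.3, 39.7]
orientation: [-0.001, 0.685, 0.729, -0.001]
force: [-6.6, -0.6, 1.1]
gripper_width: 0.122
```

```bash
python3 - <<'E'
from h import *
T=tool(); print(T.round(3)[:3,3],sense()["force"].round(1),sense()["gripper_width"])
E
```

```text
[480.384  88.335  39.737] [-6.6 -0.6  1.1] 0.1215485733871028
```

Same geometry as lever B, so I use the same arc.

Call:
arm_command(
  steps=[
    [0,0.8,-17,0,0,0,1],
    [0,3.3,-33.8,0,0,0,1],
    [0,7.4,-50.3,0,0,0,1],
    [0,16.6,-74,0,0,0,1],
    [0,29.3,-96,0,0,0,1],
    [0,45,-116,0,0,0,1],
    [0.2,64,-133.4,0,0,0,1],
    [0.3,85,-147.8,0,0,0,1],
    [0.4,108,-159,0,0,0,1],
    [0.5,132,-166.4,0,0,0,1],
    [0.6,145,-168.5,0,0,0,1],
    [0.6,145,-168.5,0,0,0,1],
  ],
)

```text
clock: 8.53
ee_pos: [629.5, 97.9, 212.1]
orientation: [0.002, 0.685, 0.728, 0.001]
force: [1.0, -1.8, 8.1]
gripper_width: 0.114
```

Call:
arm_command(
  steps=[
    [0,14,3,0,0,0,1],
    [0,28,3,0,0,0,1],
    [0,41,4,0,0,0,1],
    [0,52,6,0,0,0,1],
    [0,56,7,0,0,0,1],
    [0,56,7,0,0,0,1],
    [0,50,6,0,0,0,0.6],
    [0,50,6,0,0,0,0.6],
    [0,50,6,0,0,0,0.6],
    [0,50,-60,0,0,0,0.6],
    [0,50,-60,0,0,0,0.6],
    [0,50,-60,0,0,0,0.6],
  ],
)

```text
clock: 9.53
ee_pos: [682.2, 101.4, 279.4]
orientation: [0.005, 0.685, 0.728, 0.005]
force: [0.8, -0.2, 1.0]
gripper_width: 0.402
```

```bash
python3 - <<'E'
from h import *
T,p,d=snap("wrist","w6");print(T.round(3)[:3,3])
P=cloud("wrist",d,T);H=hsv(p); m=((H[...,0]<8)|(H[...,0]>172))&(H[...,1]>170)&(H[...,2]>60)
n,l,st,ce=cv2.connectedComponentsWithStats(m.astype(np.uint8))
for i in range(1,n):
    if st[i][4]>200: print(st[i],np.median(P[l==i],0).round(1))
print(go([560,60,330],down(.062)))
E
```

```text
[682.237 101.371 279.388]
[ 311  183   22  159 2801] [680.2 104.9 227.8]
[388 270  19  39 615] [770.8  -1.6  24. ]
[314 378  19  62 997] [686.1   7.6 227.7]
(array([ -33.8, -123.4,  -54.8]), array([ 0.012,  0.   , -0.001]))
```

Call:
arm_command(
  steps=[
    [7,-122,-60,0.012,0,0,0.3],
    [7,-122,-60,0.012,0,0,0],
    [7,-122,-60,0.012,0,0,0],
    [7,-122,-60,0.012,0,0,0],
    [7,-122,-60,0.012,0,0,0],
    [7,-122,-60,0.012,0,0,0],
    [7,-122,-60,0.012,0,0,0],
  ],
)

```text
clock: 10.17
ee_pos: [559.6, 100.7, 334.1]
orientation: [0.0, 0.685, 0.728, -0.0]
force: [-0.1, -0.2, -0.4]
gripper_width: 0.996
```

```bash
python3 - <<'E'
from h import *
T,p,d=snap("wrist","w7");print(T.round(3)); np.savez("w7.npz",T=T,p=p,d=d)
E
```

```text
[[-6.10000e-02  9.98000e-01 -0.00000e+00  5.59630e+02]
 [ 9.98000e-01  6.10000e-02 -0.00000e+00  1.00722e+02]
 [-0.00000e+00 -0.00000e+00 -1.00000e+00  3.34081e+02]
 [ 0.00000e+00  0.00000e+00  0.00000e+00  1.00000e+00]]
```

View pics/w7.png

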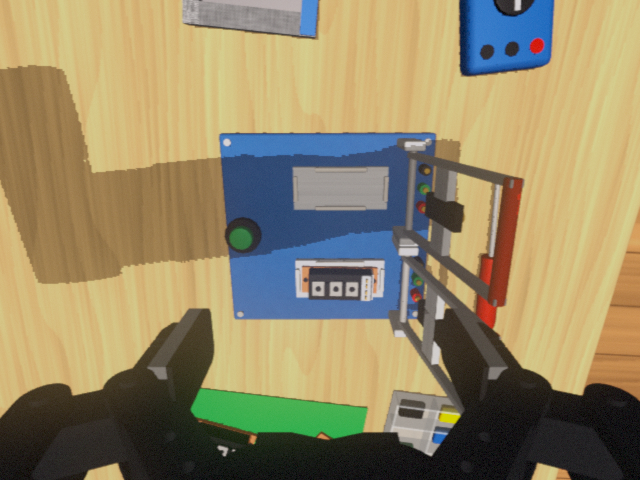

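```bash
python3 - <<'E'
from h import *
z=np.load("w7.npz");T,p,d=z["T"],z["p"],z["d"]
cv2.imwrite("pics/w7c.png",cv2.resize(p[130:330,215:445,::-1],None,fx=3.4,fy=3,interpolation=cv2.INTER_CUBIC)[:600,:790])
P=cloud("wrist",d,T)
th=.062;ax=np.array([np.cos(th),np.sin(th)]);ay=np.array([-ax[1],ax[0]])
m=(P[...,2]>42)&(P[...,2]<58)&(abs(P[...,0]-585)<60)&(abs(P[...,1]+22)<45)
n,l,st,ce=cv2.connectedComponentsWithStats(m.astype(np.uint8)); i=1+np.argmax(st[1:,4]); print(st[i])
c=cv2.findContours((l==i).astype(np.uint8),0,1)[0][0]
w=np.array([onz("wrist",*q[0],50,T)[:2] for q in c],np.float32); print(cv2.minAreaRect(w))
for u,v in [(294,167),(389,167),(389,210),(294,210)]: print("A",onz("wrist",u,v,26,T).round(1))
E
```

```text
[ 309  272   65   29 1734]
((583.3984375, -17.705228805541992), (75.98480987548828, 35.12173843383789), 2.395703077316284)
A [521.1 115.7  26. ]
A [628.8 122.3  26. ]
A [634.2  72.3  26. ]
A [522.9  65.5  26. ]
```

View pics/w7c.png

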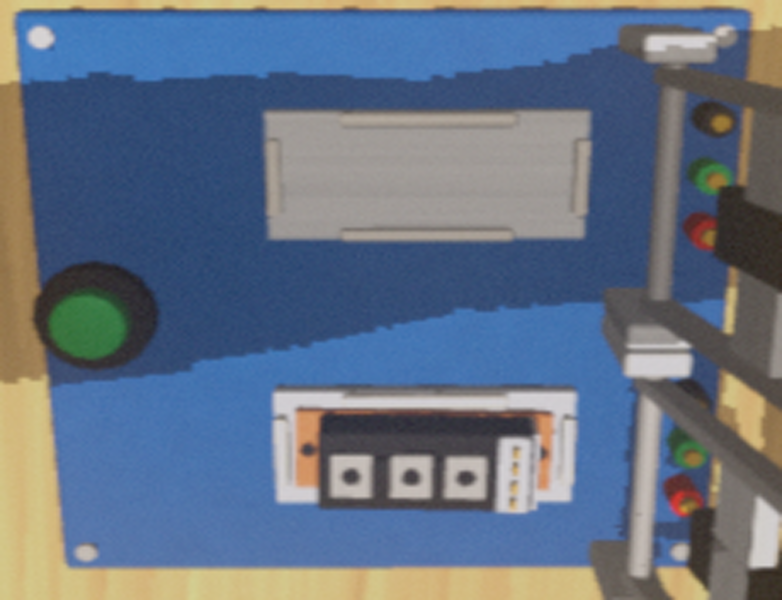

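```bash
python3 - <<'E'
from h import *
print(go([582.7,-20,120],down(.062+np.pi/2)),sense()["q"].round(2))
E
```

```text
(array([-121.8,   16. ,  213.8]), array([-1.000e-03, -1.000e-03, -1.572e+00])) [ 0.18  0.24  0.08  1.42 -0.    1.69]
```

Call:
arm_command(
  steps=[
    [-122,16,60,0,0,-1.571,0],
    [-122,16,60,0,0,-1.571,0],
    [-122,16,60,0,0,-1.571,0],
    [-122,16,60,0,0,-1.571,0],
    [-122,16,60,0,0,-1.571,0],
    [-122,16,80,0,0,-1.571,0],
    [-122,16,110,0,0,-1.571,0],
    [-122,16,140,0,0,-1.571,0],
    [-122,16,180,0,0,-1.571,0],
    [-122,16,214,0,0,-1.571,0],
    [-122,16,214,0,0,-1.571,0],
    [-122,16,214,0,0,-1.571,0],
  ],
)

```text
clock: 11.22
ee_pos: [580.3, -20.4, 114.7]
orientation: [-0.005, 0.008, 1.0, -0.0]
force: [0.5, 0.4, -0.9]
gripper_width: 0.997
```

Call:
arm_command(
  steps=[
    [0,0,0,0,0,-0.1,0],
    [0,0,0,0,0,-0.1,0],
  ],
)

```text
clock: 11.38
ee_pos: [579.6, -20.7, 112.0]
orientation: [-0.007, -0.043, 0.999, 0.0]
force: [-0.1, -0.2, 0.3]
gripper_width: 0.999
```

```bash
python3 - <<'E'
from h import *
T,p,d=snap("wrist","w8");print(T.round(3)); np.savez("w8.npz",T=T,p=p,d=d)
print(go([582.7,-20,30],down(.062+np.pi/2)),sense()["q"].round(2))
E
```

```text
[[-9.96000e-01 -8.60000e-02 -1.30000e-02  5.79581e+02]
 [-8.60000e-02  9.96000e-01 -0.00000e+00 -2.06710e+01]
 [ 1.30000e-02  1.00000e-03 -1.00000e+00  1.11979e+02]
 [ 0.00000e+00  0.00000e+00  0.00000e+00  1.00000e+00]]
(array([-3.9,  0.3, 82.6]), array([ 0.001, -0.012,  0.019])) [-0.04  0.36 -0.26  0.96 -0.   -0.12]
```

View pics/w8.png

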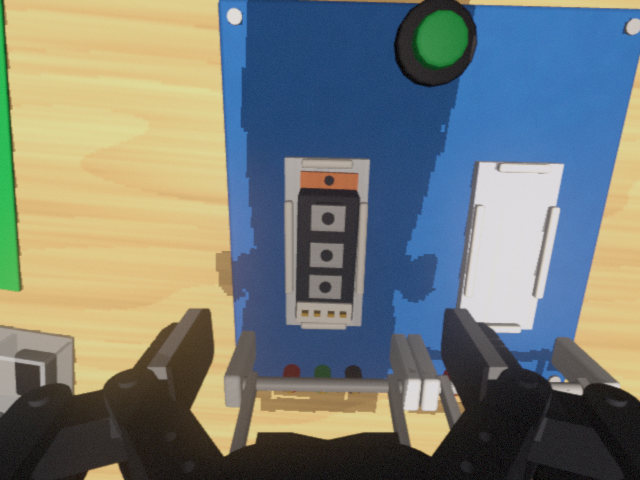

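Call:
arm_command(
  steps=[
    [-4,0.3,25,0,-0.012,0.019,0],
    [-4,0.3,50,0,-0.012,0.019,0],
    [-4,0.3,70,0,-0.012,0.019,0],
    [-4,0.3,82,0,-0.012,0.019,0],
    [-4,0.3,82,0,-0.012,0.019,0],
    [-4,0.3,82,0,-0.012,0.019,0.3],
    [-4,0.3,82,0,-0.012,0.019,0.7],
    [-4,0.3,82,0,-0.012,0.019,0.7],
    [-4,0.3,82,0,-0.012,0.019,0.7],
    [-4,0.3,82,0,-0.012,0.019,0.7],
    [-4,0.3,82,0,-0.012,0.019,0.7],
  ],
  newtons=60,
)

```text
clock: 12.35
ee_pos: [584.2, -20.1, 32.2]
orientation: [0.001, -0.031, 1.0, 0.0]
force: [-0.6, 0.1, 5.1]
gripper_width: 0.379
```

```bash
python3 - <<'E'
from h import *
s=sense();print(tool().round(3),s["gripper_width"],s["force"].round(1),s["q"].round(2))
T,p,d=snap("wrist","w9")
E
```

```text
[[-9.98000e-01 -6.20000e-02  2.00000e-03  5.84223e+02]
 [-6.20000e-02  9.98000e-01  1.00000e-03 -2.00820e+01]
 [-3.00000e-03  0.00000e+00 -1.00000e+00  3.21830e+01]
 [ 0.00000e+00  0.00000e+00  0.00000e+00  1.00000e+00]] 0.37892820489963036 [-0.6  0.1  5.1] [-0.03  0.44 -0.36  0.78  0.   -0.1 ]
```

View pics/w9.png

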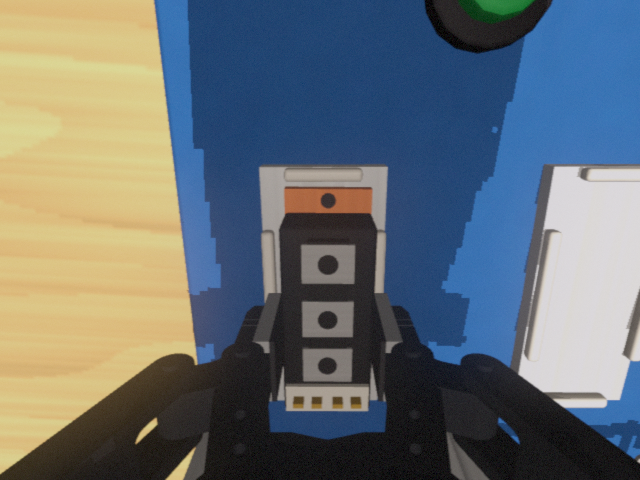

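Call:
arm_command(
  steps=[
    [0,0,-20,0,0,0,0.7],
    [0,0,-45,0,0,0,0.7],
    [0,0,-80,0,0,0,0.7],
    [0,0,-110,0,0,0,0.7],
    [0,0,-110,0,0,0,0.7],
  ],
)

```text
clock: 12.82
ee_pos: [587.9, -20.3, 149.0]
orientation: [0.006, -0.031, 1.0, -0.0]
force: [1.5, 0.1, -1.3]
gripper_width: 0.381
```

```bash
python3 - <<'E'
from h import *
s=sense();print(s["gripper_width"],s["force"].round(1))
T,p,d=snap("top","t2",(90,220,270,350),4)
for u,v in [(127,258),(193,260),(188,321),(121,318)]: print(onz("top",u,v,14).round(1))
E
```

```text
0.3813319769474285 [ 1.5  0.1 -1.3]
[538.5 400.8  14. ]
[534.9 248.5  14. ]
[396.2 251.5  14. ]
[402.  402.3  14. ]
```

View pics/t2.png

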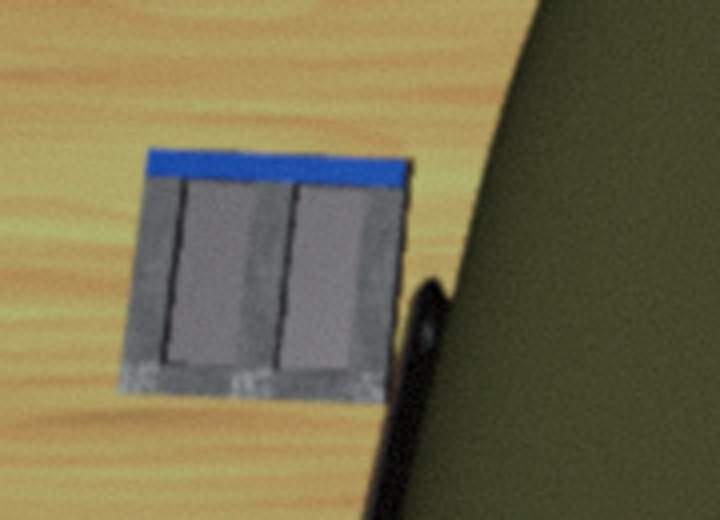

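```bash
python3 - <<'E'
from h import *
print(go([560,305,160],down(-.02+np.pi/2)),sense()["q"].round(2))
E
```

```text
(array([  6.6, 326.3, -14. ]), array([0.   , 0.01 , 0.082])) [-0.03  0.33 -0.23  1.01  0.   -0.1 ]
```

Call:
arm_command(
  steps=[
    [7,35,-14,0,0.01,0.02,0.7],
    [7,70,-14,0,0.01,0.04,0.7],
    [7,105,-14,0,0.01,0.082,0.7],
    [7,140,-14,0,0.01,0.082,0.7],
    [7,175,-14,0,0.01,0.082,0.7],
    [7,210,-14,0,0.01,0.082,0.7],
    [7,245,-14,0,0.01,0.082,0.7],
    [7,280,-14,0,0.01,0.082,0.7],
    [7,310,-14,0,0.01,0.082,0.7],
    [7,326,-14,0,0.01,0.082,0.7],
    [7,326,-14,0,0.01,0.082,0.7],
    [7,326,-14,0,0.01,0.082,0.7],
  ],
)

```text
clock: 13.87
ee_pos: [558.6, 304.7, 158.6]
orientation: [-0.001, 0.009, 1.0, -0.001]
force: [0.2, -0.6, -1.5]
gripper_width: 0.379
```

```bash
python3 - <<'E'
from h import *
s=sense();print(s["gripper_width"],s["force"].round(1),s["q"].round(2))
T,p,d=snap("wrist","w10");print(T.round(3)); np.savez("w10.npz",T=T,p=p,d=d)
E
```

```text
0.3792288556917544 [ 0.2 -0.6 -1.5] [ 0.5   0.42 -0.06  1.09 -0.    0.52]
[[-1.00000e+00  1.90000e-02 -2.00000e-03  5.58643e+02]
 [ 1.90000e-02  1.00000e+00 -2.00000e-03  3.04748e+02]
 [ 2.00000e-03 -2.00000e-03 -1.00000e+00  1.58563e+02]
 [ 0.00000e+00  0.00000e+00  0.00000e+00  1.00000e+00]]
```

View pics/w10.png

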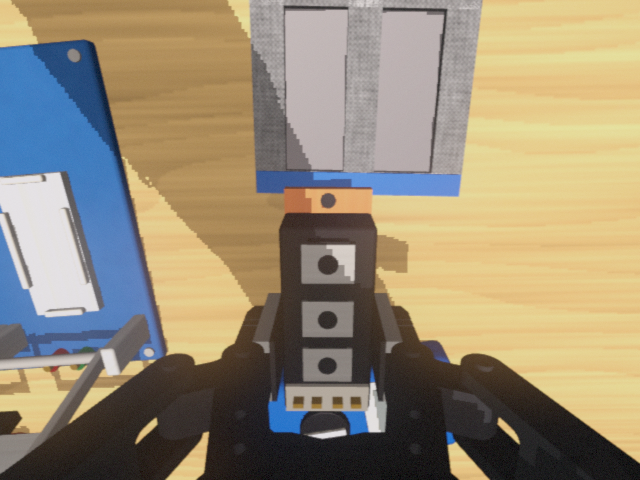

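```bash
python3 - <<'E'
from h import *
z=np.load("w10.npz");T,p,d=z["T"],z["p"],z["d"]
cv2.imwrite("pics/w10c.png",cv2.resize(p[0:200,240:490,::-1],None,fx=3,fy=3,interpolation=cv2.INTER_CUBIC))
E
```

```text
(no output)
```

View pics/w10c.png

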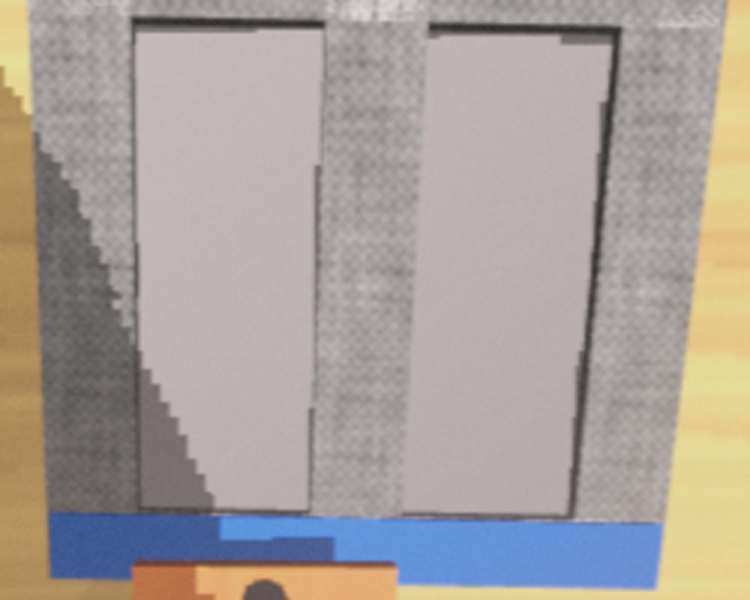

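```bash
python3 - <<'E'
from h import *
z=np.load("w10.npz");T=z["T"]
for nm,C in dict(L=[(284,6),(349,7.7),(343.7,172),(286,170.7)],R=[(383.3,8.3),(447,10),(430.7,173.3),(374,172)]).items():
    W=np.array([onz("wrist",*c,14,T) for c in C]); print(nm,W.round(1).tolist(),W.mean(0).round(1), "len",np.linalg.norm(W[0]-W[3]).round(1),np.linalg.norm(W[1]-W[2]).round(1),"wid",np.linalg.norm(W[0]-W[1]).round(1))
    a=(W[2]+W[3]-W[0]-W[1]); print("yaw",np.arctan2(a[1],a[0]))
# module copper end: pixel (284..372,187) z = held bottom+5
tc=np.load("w10.npz")["T"][:3,3]; zc=tc[2]-10-2+5
print(onz("wrist",285,188,zc,T),onz("wrist",372,188,zc,T),"tcp",tc)
E
```

```text
L [[415.9, 279.9, 14.0], [417.7, 321.8, 14.0], [523.5, 317.7, 14.0], [521.7, 275.8, 14.0]] [469.7 298.8  14. ] len 105.9 105.9 wid 42.0
yaw -0.0386942609829594
R [[418.4, 344.0, 14.0], [420.2, 385.2, 14.0], [525.6, 381.0, 14.0], [523.9, 339.7, 14.0]] [472.  362.5  14. ] len 105.5 105.5 wid 41.3
yaw -0.04027774711328279
[509.09001029 289.94320284 151.56328967] [509.72386403 323.33082409 151.56328967] tcp [558.64315371 304.74838541 158.56328967]
```

```bash
python3 - <<'E'
from h import *
for z in (80,19): print(go([472,297.5,z],down(-.038+np.pi/2)))
E
```

```text
(array([86.6, -7.9, 79. ]), array([-0.002, -0.002,  0.018]))
(array([ 86.5,  -7.8, 140. ]), array([-0.002, -0.002,  0.018]))
```

Call:
arm_command(
  steps=[
    [30,-3,0,0,0,0.018,0.7],
    [60,-6,20,0,0,0.018,0.7],
    [86.5,-8,50,0,0,0.018,0.7],
    [86.5,-8,79,0,0,0.018,0.7],
    [86.5,-8,100,0,0,0.018,0.7],
    [86.5,-8,110,0,0,0.018,0.7],
    [86.5,-8,110,0,0,0.018,0.7],
  ],
)

```text
clock: 14.5
ee_pos: [470.5, 295.0, 46.7]
orientation: [-0.003, 0.02, 1.0, -0.002]
force: [-0.7, -0.1, -1.8]
gripper_width: 0.382
```

```bash
python3 - <<'E'
from h import *
s=sense();print(s["gripper_width"],s["force"].round(1))
T,p,d=snap("wrist","w11");print(T.round(3))
print(go([472,297.5,18.5],down(-.038+np.pi/2)))
E
```

```text
0.38224673972538153 [-0.7 -0.1 -1.8]
[[-9.99000e-01  4.00000e-02 -5.00000e-03  4.70545e+02]
 [ 4.00000e-02  9.99000e-01 -4.00000e-03  2.94976e+02]
 [ 5.00000e-03 -5.00000e-03 -1.00000e+00  4.67450e+01]
 [ 0.00000e+00  0.00000e+00  0.00000e+00  1.00000e+00]]
(array([-0.2,  1.7, 29.9]), array([-0.003, -0.003, -0.002]))
```

View pics/w11.png

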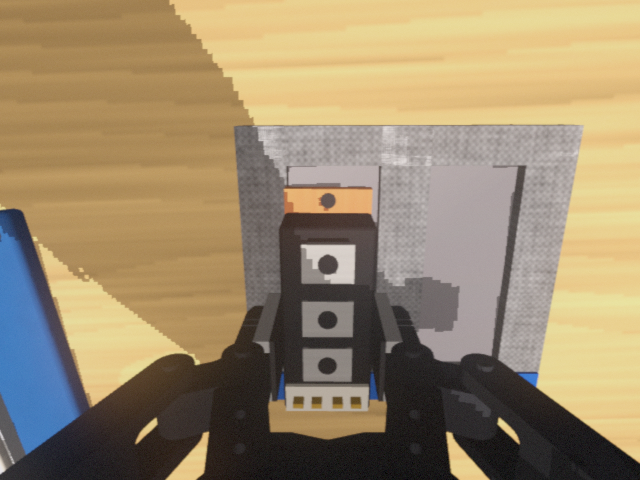

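```bash
python3 - <<'E'
from h import *
T=tool()
print(onz("wrist",333,166,14,T),onz("wrist",328,187.5,40,T),T[:3,3])
E
```

```text
[417.87745415 301.06704999  14.        ] [422.70893194 298.65930344  40.        ] [471.84061514 295.93756393  48.43242898]
```

```bash
python3 - <<'E'
from h import *
print(go([472,297.5,18.5],down(-.038+np.pi/2)))
E
```

```text
(array([-0.2,  1.7, 29.9]), array([-0.003, -0.003, -0.002]))
```

Call:
arm_command(
  steps=[
    [-0.2,1.7,10,0,0,0,0.7],
    [-0.2,1.7,20,0,0,0,0.7],
    [-0.2,1.7,27,0,0,0,0.7],
    [-0.2,1.7,29.5,0,0,0,0.7],
    [-0.2,1.7,29.5,0,0,0,0.7],
  ],
)

```text
clock: 14.97
ee_pos: [471.9, 297.4, 18.7]
orientation: [-0.002, 0.02, 1.0, -0.002]
force: [0.7, 0.5, -1.2]
gripper_width: 0.379
```

```bash
python3 - <<'E'
from h import *
s=sense();print(s["gripper_width"],s["force"].round(1),s["ee_pos"])
E
```

```text
0.3785826847930908 [ 0.7  0.5 -1.2] [471.90712777 297.39865535  18.65904036]
```

Call:
arm_command(
  steps=[
    [0,0,1.5,0,0,0,0.7],
    [0,0,1.5,0,0,0,0.7],
    [0,0,1.5,0,0,0,0.4],
    [0,0,1.5,0,0,0,0.4],
    [0,0,1.5,0,0,0,0.4],
    [0,0,-30,0,0,0,0.4],
    [0,0,-60,0,0,0,0.3],
    [50,0,-130,0,0,0,0.2],
    [80,0,-150,0,0,0,0],
    [80,0,-150,0,0,0,0],
    [80,0,-150,0,0,0,0],
    [80,0,-150,0,0,0,0],
  ],
)

```text
clock: 15.97
ee_pos: [392.8, 302.1, 170.8]
orientation: [-0.0, 0.019, 1.0, -0.0]
force: [0.8, 0.3, -0.8]
gripper_width: 1.003
```

```bash
python3 - <<'E'
from h import *
s=sense();print(s["gripper_width"],s["force"].round(1),s["q"].round(2))
T,p,d=snap("wrist","w12");print(T.round(3)); np.savez("w12.npz",T=T,p=p,d=d)
snap("top","t3",(90,140,550,370),1.7)
E
```

```text
1.0026432063383939 [ 0.8  0.3 -0.8] [ 0.66  0.15 -0.39  1.03 -0.    0.69]
[[-9.99000e-01  3.80000e-02 -0.00000e+00  3.92791e+02]
 [ 3.80000e-02  9.99000e-01 -1.00000e-03  3.02090e+02]
 [ 0.00000e+00 -1.00000e-03 -1.00000e+00  1.70787e+02]
 [ 0.00000e+00  0.00000e+00  0.00000e+00  1.00000e+00]]
```

View pics/w12.png

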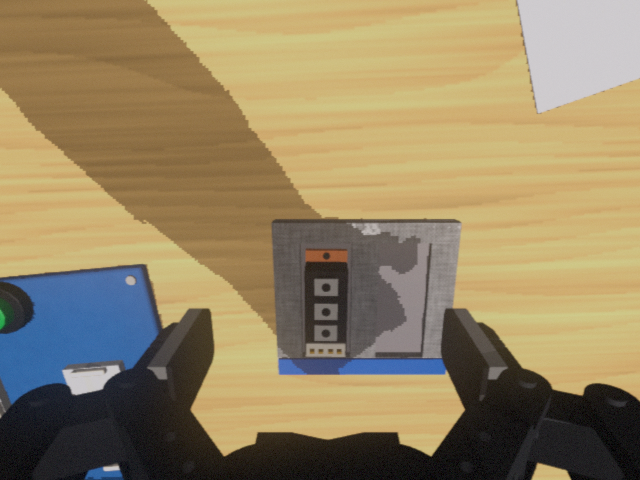

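View pics/t3.png

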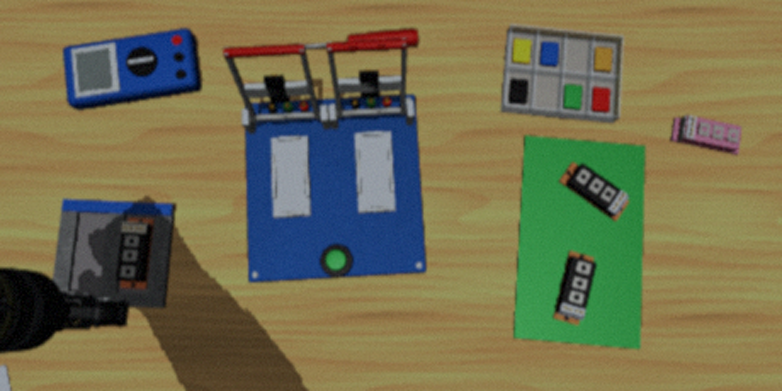

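```bash
cat >> h.py <<'E'
def newmods(n,T,p,d,ztop=33):
    """modules on green mat: non-green blobs inside mat hull; returns top-plane rect & tab dir"""
    H=hsv(p); g=((H[...,0]>50)&(H[...,0]<75)&(H[...,1]>120)&(H[...,2]>50)).astype(np.uint8)
    k,l,st,ce=cv2.connectedComponentsWithStats(g); i=1+np.argmax(st[1:,4]); g=(l==i).astype(np.uint8)
    c=cv2.findContours(g,0,2)[0]; hull=cv2.convexHull(np.vstack(c)); M=np.zeros_like(g); cv2.fillConvexPoly(M,hull,1)
    P=cloud(n,d,T)
    b=((M==1)&(g==0)&(P[...,2]>18)).astype(np.uint8); b=cv2.morphologyEx(b,cv2.MORPH_OPEN,np.ones((2,2)))
    k,l,st,ce=cv2.connectedComponentsWithStats(b); out=[]
    for i in range(1,k):
        if st[i][4]<100: continue
        c=cv2.findContours((l==i).astype(np.uint8),0,1)[0][0]
        w=np.array([onz(n,*q[0],ztop,T)[:2] for q in c],np.float32); r=cv2.minAreaRect(w)
        out.append((st[i],ce[i],r,np.median(P[l==i],0)))
    return out
E
python3 - <<'E'
from h import *
p,d=read_camera("top")
for o in newmods("top",None,p,d): print(o)
z=np.load("w12.npz"); P=cloud("wrist",z["d"],z["T"]); 
for u,v in [(326,287),(326,256),(326,333),(326,351)]: print(P[v,u].round(1))
E
```

```text
(array([425, 238,  36,  30, 505], dtype=int32), array([442.38019802, 252.35445545]), ((553.9332885742188, -324.4188537597656), (78.03074645996094, 36.03004455566406), 55.37973403930664), array([ 554.36406236, -325.13109967,   30.6507002 ]))
(array([419, 291,  22,  38, 547], dtype=int32), array([429.69652651, 309.73674589]), ((424.4649658203125, -290.8326721191406), (35.26231002807617, 77.77916717529297), 74.61739349365234), array([ 423.39735066, -290.77728209,   30.93224965]))
[444.  299.6  36.7]
[427.9 300.1  11.9]
[483.8 298.   37.3]
[503.1 297.2  33.2]
```

```bash
python3 - <<'E'
from h import *
print(go([540,-315,230],down(-.604)))
E
```

```text
(array([-171.6, -609.7,  -60.2]), array([-7.000e-03,  2.000e-03,  2.135e+00]))
```

Call:
arm_command(
  steps=[
    [-172,-610,-60,0,0,2.135,0],
    [-172,-610,-60,0,0,2.135,0],
    [-172,-610,-60,0,0,2.135,0],
    [-172,-610,-60,0,0,2.135,0],
    [-172,-610,-60,0,0,2.135,0],
    [-172,-610,-60,0,0,2.135,0],
    [-172,-610,-60,0,0,2.135,0],
    [-172,-610,-60,0,0,2.135,0],
    [-172,-610,-60,0,0,2.135,0],
    [-172,-610,-60,0,0,2.135,0],
    [-172,-610,-60,0,0,2.135,0],
    [-172,-610,-60,0,0,2.135,0],
  ],
)

```text
clock: 17.12
ee_pos: [508.3, -185.7, 215.1]
orientation: [-0.001, 0.699, 0.715, -0.003]
force: [2.1, 0.5, 0.3]
gripper_width: 0.999
```

```bash
python3 - <<'E'
from h import *
print(tool()[:3,3],go([540,-315,230],down(-.604)),sense()["q"].round(2))
E
```

```text
[ 508.30861226 -185.74843616  215.0656931 ] (array([-130. ,   28.6,  -14.7]), array([-0.005,  0.005,  0.627])) [-0.35  0.21 -0.21  1.15 -0.01  1.2 ]
```

Call:
arm_command(
  steps=[
    [-130,29,-15,-0.005,0.005,0.627,0],
    [-130,29,-15,-0.005,0.005,0.627,0],
    [-130,29,-15,-0.005,0.005,0.627,0],
    [-130,29,-15,-0.005,0.005,0.627,0],
    [-130,29,-15,-0.005,0.005,0.627,0],
    [-130,29,-15,-0.005,0.005,0.627,0],
    [-130,29,-15,-0.005,0.005,0.627,0],
    [-130,29,-15,-0.005,0.005,0.627,0],
  ],
)

```text
clock: 17.78
ee_pos: [540.0, -314.7, 229.0]
orientation: [-0.001, 0.885, 0.466, -0.001]
force: [-0.2, -0.3, 0.0]
gripper_width: 1.0
```

```bash
python3 - <<'E'
from h import *
T,p,d=snap("wrist","w13");print(T.round(3)[:3],sense()["q"].round(2)); np.savez("w13.npz",T=T,p=p,d=d)
for o in newmods("wrist",T,p,d): print(o)
E
```

```text
[[ 5.65000e-01  8.25000e-01 -2.00000e-03  5.40014e+02]
 [ 8.25000e-01 -5.65000e-01  1.00000e-03 -3.14713e+02]
 [-0.00000e+00 -2.00000e-03 -1.00000e+00  2.29004e+02]] [-0.53  0.36  0.02  1.23 -0.    1.64]
(array([ 334,  156,   41,   88, 3269], dtype=int32), array([353.1318446 , 198.81890486]), ((559.9775390625, -324.7080993652344), (77.69025421142578, 33.208290100097656), 54.578514099121094), array([ 560.8269002 , -323.42034481,   30.46867822]))
(array([ 169,  219,   90,   60, 3078], dtype=int32), array([214.35607537, 248.66861598]), ((431.3981018066406, -291.1449890136719), (35.22196960449219, 79.68018341064453), 74.23428344726562), array([ 430.5656874 , -290.57261428,   30.2500741 ]))
(array([189, 309,  25,  31, 383], dtype=int32), array([203.60574413, 319.93733681]), ((378.30340576171875, -344.306396484375), (37.672550201416016, 17.2072811126709), 87.00048065185547), array([ 509.04604606, -282.95947408,  248.62139053]))
```

View pics/w13.png

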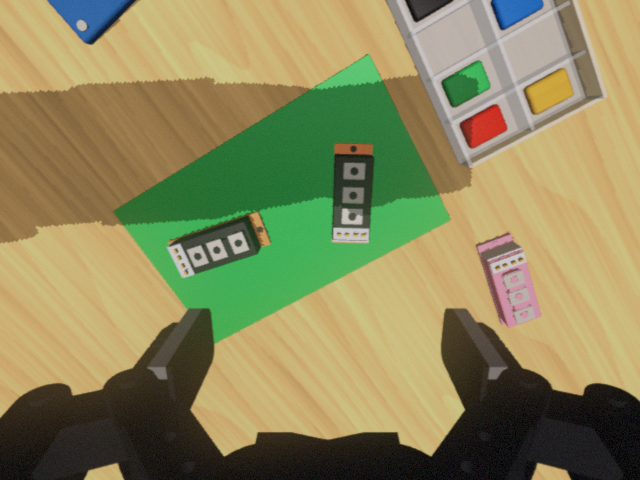

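```bash
python3 - <<'E'
from h import *
print(go([559.5,-324.5,90],down(-.615)))
E
```

```text
(array([  2.7,  21.8, 139.4]), array([-0.002,  0.   ,  0.014]))
```

Call:
arm_command(
  steps=[
    [3,22,40,0,0,0.014,0.2],
    [3,22,80,0,0,0.014,0.2],
    [3,22,115,0,0,0.014,0.2],
    [3,22,139,0,0,0.014,0.2],
    [3,22,139,0,0,0.014,0.2],
    [3,22,139,0,0,0.014,0.2],
  ],
)

```text
clock: 18.33
ee_pos: [558.8, -323.1, 89.5]
orientation: [-0.002, 0.887, 0.461, -0.001]
force: [-0.5, 0.8, 0.6]
gripper_width: 0.802
```

```bash
python3 - <<'E'
from h import *
T,p,d=snap("wrist","w14");print(T.round(3)[:3],sense()["q"].round(2)); np.savez("w14.npz",T=T,p=p,d=d)
E
```

```text
[[ 5.75000e-01  8.18000e-01 -4.00000e-03  5.58820e+02]
 [ 8.18000e-01 -5.75000e-01  2.00000e-03 -3.23085e+02]
 [-0.00000e+00 -5.00000e-03 -1.00000e+00  8.94810e+01]] [-0.52  0.48 -0.12  0.96 -0.    1.66]
```

View pics/w14.png

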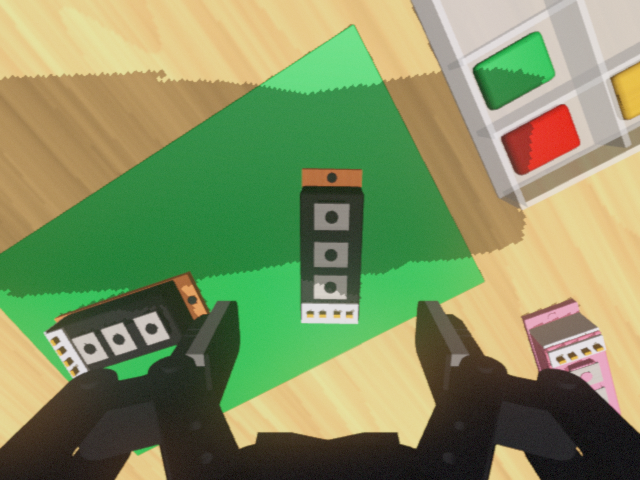

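```bash
python3 - <<'E'
from h import *
z=np.load("w14.npz");T=z["T"]
a=onz("wrist",332,169,8,T); tx=T[:3,0]; c=a-47*tx; print(a,c, onz("wrist",330,322,26,T),"tool-frame of centre",(T[:3,:3].T@(c-T[:3,3])).round(1))
print(go([c[0],c[1],15],down(-.615)))
E
```

```text
[ 587.46323751 -286.15146678    8.        ] [ 560.43531857 -324.60261999    8.02036599] [ 536.45944829 -356.93510399   26.        ] tool-frame of centre [-0.3  2.6 81.4]
(array([-0.3,  0.5, 76.5]), array([-0.001,  0.   ,  0.002]))
```

Call:
arm_command(
  steps=[
    [0,1.5,25,0,0,0,0.2],
    [0,1.5,50,0,0,0,0.2],
    [0,1.5,68,0,0,0,0.2],
    [0,1.5,75,0,0,0,0.2],
    [0,1.5,75,0,0,0,0.2],
    [0,1.5,75,0,0,0,0.4],
    [0,1.5,75,0,0,0,0.7],
    [0,1.5,75,0,0,0,0.7],
    [0,1.5,75,0,0,0,0.7],
    [0,1.5,75,0,0,0,0.7],
  ],
)

```text
clock: 19.22
ee_pos: [562.9, -325.7, 19.0]
orientation: [0.001, 0.888, 0.461, 0.001]
force: [-1.8, 0.4, 6.6]
gripper_width: 0.371
```

```bash
python3 - <<'E'
from h import *
s=sense();print(s["gripper_width"],s["force"].round(1),s["q"].round(2));T,p,d=snap("wrist","w15");print(T.round(3)[:3])
E
```

```text
0.3708291688187322 [-1.8  0.4  6.6] [-0.52  0.55 -0.19  0.82  0.    1.66]
[[ 5.75000e-01  8.18000e-01  2.00000e-03  5.62902e+02]
 [ 8.18000e-01 -5.75000e-01 -1.00000e-03 -3.25724e+02]
 [ 0.00000e+00  2.00000e-03 -1.00000e+00  1.89890e+01]]
```

View pics/w15.png

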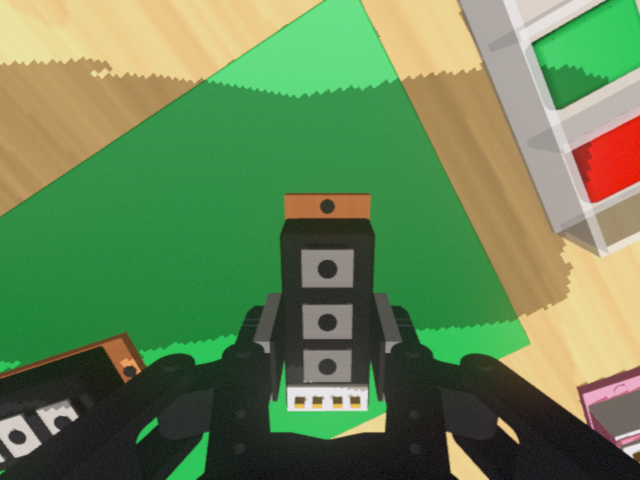

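```bash
python3 - <<'E'
from h import *
T=tool()
a=onz("wrist",327.5,193.5,T[2,3]-16+5,T); print((T[:3,:3].T@(a-T[:3,3])).round(1))
a=onz("wrist",328,187.5,T[2,3]-12+5,T); print("tested",(T[:3,:3].T@(a-T[:3,3])).round(1))
print(go([T[0,3],T[1,3],150]))
print(go([575,94,130],down(.062+np.pi/2)))
E
```

```text
[46.9 -0.  11. ]
tested [50.   0.2  7. ]
(array([   0. ,    0.3, -131. ]), array([0., 0., 0.]))
(array([ 350.3, -231.3, -111.5]), array([ 2.000e-03,  3.000e-03, -2.246e+00]))
```

Call:
arm_command(
  steps=[
    [0,0,-25,0,0,0,0.7],
    [0,0,-60,0,0,0,0.7],
    [0,0,-100,0,0,0,0.7],
    [25,-15,-120,0,0,-0.12,0.7],
    [55,-36,-125,0,0,-0.24,0.7],
    [83,-55,-125,0,0,-0.36,0.7],
    [110,-73,-125,0,0,-0.48,0.7],
    [138,-91,-125,0,0,-0.6,0.7],
    [165,-109,-125,0,0,-0.72,0.7],
    [193,-127,-125,0,0,-0.84,0.7],
    [220,-145,-125,0,0,-0.96,0.7],
    [220,-145,-125,0,0,-0.96,0.7],
  ],
)

```text
clock: 20.27
ee_pos: [570.7, -56.9, 144.5]
orientation: [0.001, 0.57, 0.821, 0.002]
force: [1.3, -0.2, -1.6]
gripper_width: 0.377
```

```bash
python3 - <<'E'
from h import *
s=sense();print(s["gripper_width"],s["force"].round(1),s["q"].round(2),s["ee_pos"])
print(go([580,94,120],down(.062+np.pi/2)))
E
```

```text
0.37742101119772004 [ 1.3 -0.2 -1.6] [-0.1   0.31 -0.25  1.    0.    1.11] [570.70307588 -56.89285054 144.52277958]
(array([138.1,  61.3,  24.8]), array([ 0.003,  0.002, -1.276]))
```

Call:
arm_command(
  steps=[
    [36,16,5,0,0,-0.12,0.7],
    [72,32,5,0,0,-0.25,0.7],
    [105,47,5,0,0,-0.37,0.7],
    [138,61,10,0,0,-0.5,0.7],
    [138,61,10,0,0,-0.62,0.7],
    [138,61,10,0,0,-0.74,0.7],
    [138,61,10,0,0,-0.87,0.7],
    [138,61,10,0,0,-1,0.7],
    [138,61,15,0,0,-1.12,0.7],
    [138,61,25,0,0,-1.24,0.7],
    [138,61,25,0,0,-1.276,0.7],
    [138,61,25,0,0,-1.276,0.7],
  ],
)

```text
clock: 21.27
ee_pos: [579.5, 93.4, 119.8]
orientation: [0.001, -0.031, 1.0, 0.001]
force: [0.3, 0.8, -1.7]
gripper_width: 0.375
```

```bash
python3 - <<'E'
from h import *
s=sense();print(s["gripper_width"],s["force"].round(1),s["q"].round(2))
T,p,d=snap("wrist","w16");print(T.round(3)[:3]);np.savez("w16.npz",T=T,p=p,d=d)
E
```

```text
0.37459315938607224 [ 0.3  0.8 -1.7] [ 0.16  0.35 -0.25  0.96  0.    0.1 ]
[[-9.98000e-01 -6.20000e-02  3.00000e-03  5.79498e+02]
 [-6.20000e-02  9.98000e-01  2.00000e-03  9.33670e+01]
 [-3.00000e-03  1.00000e-03 -1.00000e+00  1.19843e+02]]
```

View pics/w16.png

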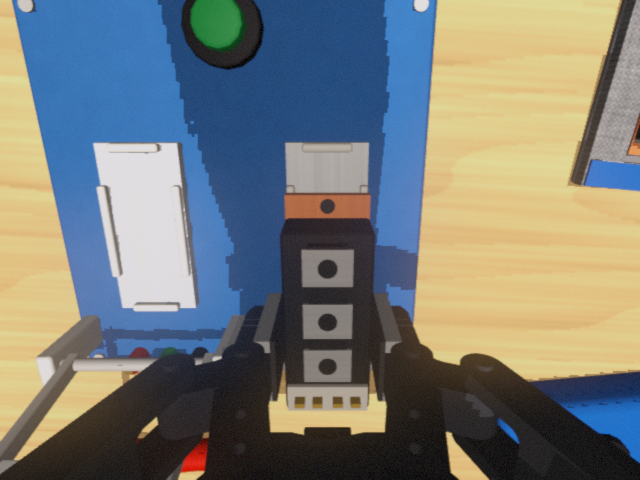

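```bash
python3 - <<'E'
from h import *
z=np.load("w16.npz");T,p=z["T"],z["p"]
cv2.imwrite("pics/w16c.png",cv2.resize(p[130:330,80:380,::-1],None,fx=2.6,fy=2.6,interpolation=cv2.INTER_CUBIC))
B=np.array([onz("wrist",*c,20,T) for c in [(93,143),(181,142),(198,307),(121,309)]]); print(B.round(1),B.mean(0).round(1))
A=np.array([onz("wrist",*c,20,T) for c in [(285,142.5),(369.5,142.5)]]);print(A.round(1),A.mean(0))
print(onz("wrist",327.5,193.5,T[2,3]-16+5,T),T[:3,3])
E
```

```text
[[529.4 -49.7  20. ]
 [525.6   2.9  20. ]
 [635.6   8.9  20. ]
 [640.3 -43.9  20. ]] [582.7 -20.5  20. ]
[[522.   65.1  20. ]
 [518.9 115.7  20. ]] [520.47136056  90.38373668  20.        ]
[533.27377544  91.09775853 108.84332544] [579.49827595  93.36702984 119.84332544]
```

View pics/w16c.png

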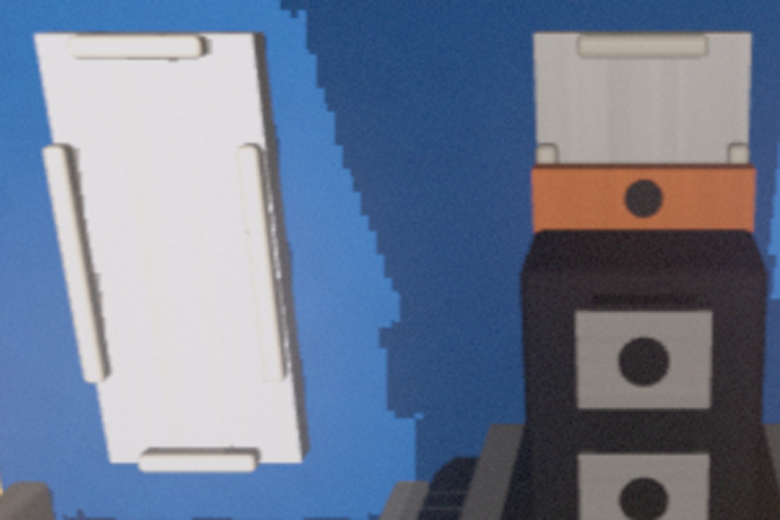

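```bash
python3 - <<'E'
from h import *
print(go([574.9,93.2,60],down(.061+np.pi/2)))
E
```

```text
(array([ 5.2, -0.1, 60.2]), array([ 0.002,  0.003, -0.001]))
```

Call:
arm_command(
  steps=[
    [5,0,20,0.002,0.003,0,0.7],
    [5,0,40,0.002,0.003,0,0.7],
    [5,0,55,0.002,0.003,0,0.7],
    [5,0,60,0.002,0.003,0,0.7],
    [5,0,60,0.002,0.003,0,0.7],
    [5,0,60,0.002,0.003,0,0.7],
  ],
)

```text
clock: 21.82
ee_pos: [575.5, 93.2, 60.9]
orientation: [0.001, -0.03, 1.0, -0.0]
force: [-0.2, -0.6, -3.0]
gripper_width: 0.375
```

```bash
python3 - <<'E'
from h import *
s=sense();print(s["gripper_width"],s["force"].round(1))
T,p,d=snap("wrist","w17");print(T.round(3)[:3]);np.savez("w17.npz",T=T,p=p,d=d)
E
```

```text
0.37507940702516357 [-0.2 -0.6 -3. ]
[[-9.98000e-01 -5.90000e-02  1.00000e-03  5.75544e+02]
 [-5.90000e-02  9.98000e-01 -0.00000e+00  9.32260e+01]
 [-1.00000e-03 -0.00000e+00 -1.00000e+00  6.09390e+01]]
```

View pics/w17.png

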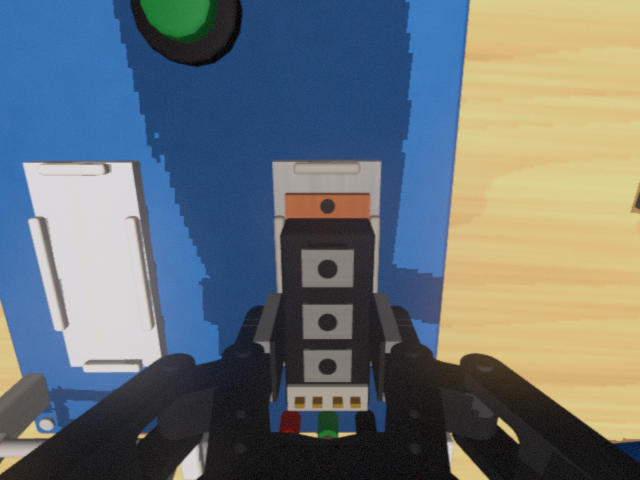

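```bash
python3 - <<'E'
from h import *
T=np.load("w17.npz")["T"]
print(onz("wrist",327,161,20,T),onz("wrist",327.5,193.5,T[2,3]-11,T))
print(go([575,93.2,36.5],down(.061+np.pi/2)))
E
```

```text
[520.23874413  90.31360663  20.        ] [529.31121484  91.06107642  49.93901259]
(array([ 1.1, -0.1, 24.9]), array([-0.   ,  0.002, -0.001]))
```

Call:
arm_command(
  steps=[
    [1,-0.4,10,0,0,0,0.7],
    [1,-0.4,18,0,0,0,0.7],
    [1,-0.4,23,0,0,0,0.7],
    [1,-0.4,25,0,0,0,0.7],
    [1,-0.4,25,0,0,0,0.7],
  ],
)

```text
clock: 22.28
ee_pos: [574.7, 92.8, 36.1]
orientation: [0.001, -0.03, 1.0, -0.0]
force: [0.3, 0.6, -2.5]
gripper_width: 0.377
```

```bash
python3 - <<'E'
from h import *
s=sense();print(s["gripper_width"],s["force"].round(1),s["ee_pos"])
T,p,d=snap("wrist","w18",(200,120,460,450),1.8)
E
```

```text
0.37728725786788336 [ 0.3  0.6 -2.5] [574.70241214  92.79261602  36.1012226 ]
```

View pics/w18.png

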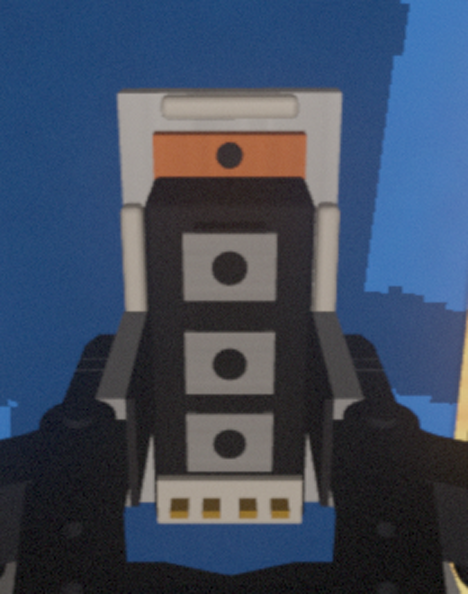

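Call:
arm_command(
  steps=[
    [0,0,1.5,0,0,0,0.7],
    [0,0,2,0,0,0,0.7],
    [0,0,2,0,0,0,0.45],
    [0,0,2,0,0,0,0.45],
    [0,0,2,0,0,0,0.45],
    [0,0,-30,0,0,0,0.45],
    [0,0,-65,0,0,0,0.3],
    [0,0,-90,0,0,0,0],
    [0,0,-90,0,0,0,0],
  ],
)

```text
clock: 23.08
ee_pos: [578.5, 93.5, 131.7]
orientation: [0.005, -0.03, 1.0, 0.0]
force: [0.6, -0.3, 1.0]
gripper_width: 0.95
```

```bash
python3 - <<'E'
from h import *
s=sense();print(s["gripper_width"],s["force"].round(1),s["ee_pos"],s["q"].round(2))
T,p,d=snap("wrist","w19");np.savez("w19.npz",T=T,p=p,d=d)
P=cloud("wrist",d,T)
for v in range(175,350,15): print(v,P[v,316].round(1),P[v,341].round(1))
p,d=read_camera("top"); print(newmods("top",None,p,d))
E
```

```text
0.949708960534885 [ 0.6 -0.3  1. ] [578.5466724   93.48407521 131.71989397] [ 0.16  0.34 -0.25  0.97 -0.    0.1 ]
175 [538.9  85.   38.9] [537.9  99.8  40.2]
190 [545.5  85.6  50.9] [544.6  99.9  51.1]
205 [554.3  86.1  51.2] [553.4 100.5  51.1]
220 [563.7  86.5  49.8] [563.5 101.4  47.1]
235 [572.4  87.   51.4] [571.8 101.8  50.6]
250 [582.5  87.5  49.7] [582.9 102.8  46.2]
265 [591.7  88.   51. ] [591.  103.2  50.8]
280 [602.7  88.4  48.8] [602.  104.   48.4]
295 [615.1  89.   44.8] [613.7 104.9  45.6]
310 [643.5  89.6  12.7] [643.5 108.2  10.7]
325 [656.2  90.2  12.6] [655.  109.   12.9]
340 [669.8  90.9  11.7] [668.4 109.9  12.2]
[(array([409, 296,  22,  37, 547], dtype=int32), array([419.7714808 , 314.41681901]), ((414.17694091796875, -268.281982421875), (35.685665130615234, 77.31600952148438), 74.34547424316406), array([ 412.35325987, -268.05141382,   30.75676176]))]
```

View pics/w19.png

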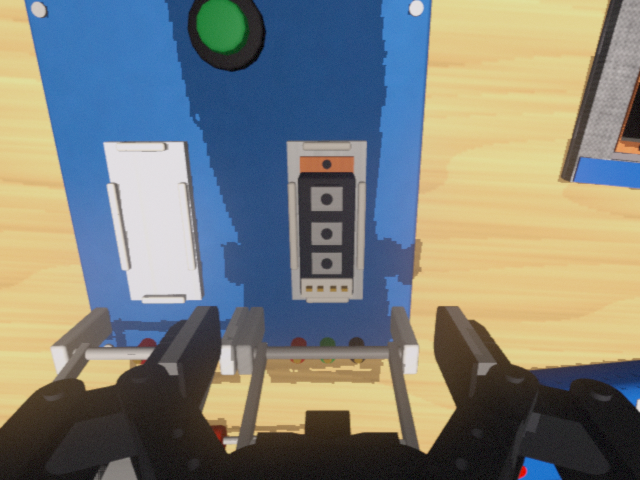

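```bash
python3 - <<'E'
from h import *
print(go([500,-130,240],down(.062+np.pi/2-1.5)))
E
```

```text
(array([  88.5, -218.2, -113.1]), array([0.003, 0.004, 1.498]))
```

Call:
arm_command(
  steps=[
    [20,-20,-35,0,0,0.1,0],
    [88,-218,-113,0,0,1.5,0],
    [88,-218,-113,0,0,1.5,0],
    [88,-218,-113,0,0,1.5,0],
    [88,-218,-113,0,0,1.5,0],
    [88,-218,-113,0,0,1.5,0],
    [88,-218,-113,0,0,1.5,0],
    [88,-218,-113,0,0,1.5,0],
    [88,-218,-113,0,0,1.5,0],
    [88,-218,-113,0,0,1.5,0],
    [88,-218,-113,0,0,1.5,0],
    [88,-218,-113,0,0,1.5,0],
  ],
)

```text
clock: 24.18
ee_pos: [499.6, -129.8, 238.0]
orientation: [0.0, 0.653, 0.758, 0.001]
force: [-0.4, -1.0, 0.5]
gripper_width: 0.998
```

```bash
python3 - <<'E'
from h import *
print(go([440,-268,200],down(-1.845)),sense()["q"].round(2),tool()[:3,3])
E
```

```text
(array([-127.9,  -79.6,   37.7]), array([ 0.   , -0.002,  1.994])) [-0.25  0.15 -0.24  1.18  0.    1.17] [ 499.64336623 -129.7789592   237.97417665]
```

Call:
arm_command(
  steps=[
    [-128,-80,30,0,0,1.994,0],
    [-128,-80,30,0,0,1.994,0],
    [-128,-80,30,0,0,1.994,0],
    [-128,-80,30,0,0,1.994,0],
    [-128,-80,30,0,0,1.994,0],
    [-128,-80,30,0,0,1.994,0],
    [-128,-80,30,0,0,1.994,0],
    [-128,-80,30,0,0,1.994,0],
    [-128,-80,30,0,0,1.994,0],
    [-128,-80,30,0,0,1.994,0],
    [-128,-80,30,0,0,1.994,0],
    [-128,-80,30,0,0,1.994,0],
  ],
)

```text
clock: 25.18
ee_pos: [438.7, -267.7, 205.8]
orientation: [-0.001, 0.994, 0.11, -0.0]
force: [-0.8, -0.4, -0.1]
gripper_width: 0.999
```

Call:
arm_command(
  steps=[
    [0,0,0,0,0,0.35,0],
    [0,0,0,0,0,0.45,0],
    [0,0,0,0,0,0.45,0],
    [0,0,0,0,0,0.45,0],
    [0,0,0,0,0,0.45,0],
  ],
)

```text
clock: 25.6
ee_pos: [437.9, -267.2, 204.0]
orientation: [-0.001, 0.993, -0.116, -0.002]
force: [0.8, 0.4, 0.9]
gripper_width: 1.003
```

```bash
python3 - <<'E'
from h import *
T,p,d=snap("wrist","w20");print(T.round(3)[:3],sense()["q"].round(2)); np.savez("w20.npz",T=T,p=p,d=d)
for o in newmods("wrist",T,p,d): print(o)
E
```

```text
[[ 9.73000e-01 -2.30000e-01 -3.00000e-03  4.37918e+02]
 [-2.30000e-01 -9.73000e-01  3.00000e-03 -2.67188e+02]
 [-4.00000e-03 -3.00000e-03 -1.00000e+00  2.04040e+02]] [-0.55  0.17 -0.3   1.11  0.    2.82]
(array([ 316,  185,   43,   92, 3551], dtype=int32), array([336.39369192, 230.08279358]), ((417.81787109375, -269.26568603515625), (33.0426025390625, 78.5233383178711), 75.09255981445312), array([ 419.51414586, -269.66595171,   30.47703918]))
```

View pics/w20.png

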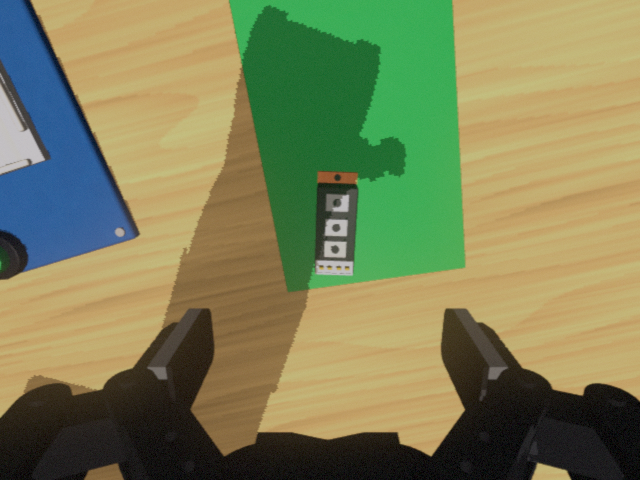

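```bash
python3 - <<'E'
from h import *
z=np.load("w20.npz");T=z["T"]
a=onz("wrist",338,172.5,8,T); th=-np.radians(14.9); c=a-47*np.array([np.cos(th),np.sin(th),0]); b=onz("wrist",335,275,28,T); print(a,c,b,np.degrees(np.arctan2(*(a-b)[[1,0]])))
print(go([c[0],c[1],90],down(th-np.pi/2)))
E
```

```text
[ 461.9376774  -281.38410481    8.        ] [ 416.51800167 -269.29886354    8.        ] [ 378.20451625 -259.12883865   28.        ] -14.884403257613641
(array([-20.1,   7.1, 114.3]), array([-0.002,  0.003,  0.032]))
```

Call:
arm_command(
  steps=[
    [-20,7,40,0,0.003,0.03,0.2],
    [-20,7,80,0,0.003,0.03,0.2],
    [-20,7,114,0,0.003,0.03,0.2],
    [-20,7,114,0,0.003,0.03,0.2],
    [-20,7,114,0,0.003,0.03,0.2],
    [-20,7,114,0,0.003,0.03,0.2],
  ],
)

```text
clock: 26.15
ee_pos: [417.5, -269.6, 91.6]
orientation: [-0.001, 0.992, -0.128, 0.0]
force: [0.9, -0.3, 0.6]
gripper_width: 0.802
```

```bash
python3 - <<'E'
from h import *
T,p,d=snap("wrist","w21");print(T.round(3)[:3],sense()["q"].round(2)); np.savez("w21.npz",T=T,p=p,d=d)
E
```

```text
[[ 9.67000e-01 -2.54000e-01  1.00000e-03  4.17460e+02]
 [-2.54000e-01 -9.67000e-01  2.00000e-03 -2.69628e+02]
 [ 1.00000e-03 -2.00000e-03 -1.00000e+00  9.16260e+01]] [-0.57  0.23 -0.5   0.84  0.    2.82]
```

View pics/w21.png

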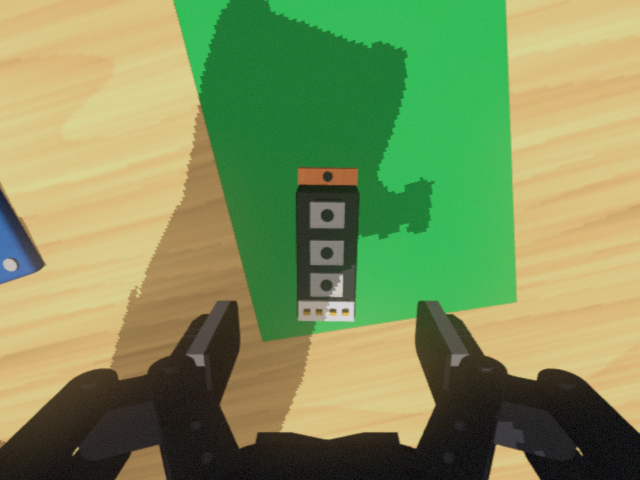

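Call:
arm_command(
  steps=[
    [0,0,25,0,0,0,0.2],
    [0,0,50,0,0,0,0.2],
    [0,0,68,0,0,0,0.2],
    [0,0,76,0,0,0,0.2],
    [0,0,76,0,0,0,0.2],
    [0,0,76,0,0,0,0.4],
    [0,0,76,0,0,0,0.7],
    [0,0,76,0,0,0,0.7],
    [0,0,76,0,0,0,0.7],
    [0,0,76,0,0,0,0.7],
  ],
)

```text
clock: 27.03
ee_pos: [419.9, -270.9, 18.3]
orientation: [0.0, 0.992, -0.128, 0.003]
force: [-1.2, 1.8, 6.4]
gripper_width: 0.379
```

```bash
python3 - <<'E'
from h import *
s=sense();print(s["gripper_width"],s["force"].round(1),s["q"].round(2));T,p,d=snap("wrist","w22");print(T.round(3)[:3])
E
```

```text
0.37911616499030526 [-1.2  1.8  6.4] [-0.57  0.32 -0.58  0.67  0.    2.82]
[[ 9.67000e-01 -2.54000e-01  6.00000e-03  4.19922e+02]
 [-2.54000e-01 -9.67000e-01 -1.00000e-03 -2.70928e+02]
 [ 6.00000e-03 -1.00000e-03 -1.00000e+00  1.83430e+01]]
```

View pics/w22.png

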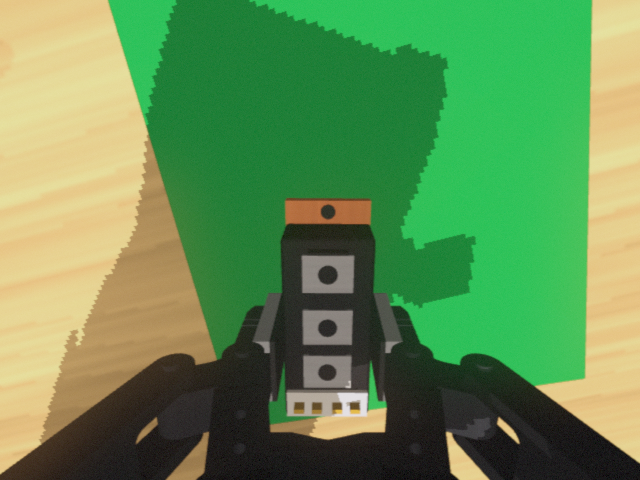

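```bash
python3 - <<'E'
from h import *
T=tool(); a=onz("wrist",328.5,199,T[2,3]-15.3+5,T); print((T[:3,:3].T@(a-T[:3,3])).round(1))
print(go([500,-150,150]))
E
```

```text
[44.3  0.1 10.5]
(array([  47.4, -137.4, -131.3]), array([0., 0., 0.]))
```

Call:
arm_command(
  steps=[
    [0,0,-25,0,0,0,0.7],
    [0,0,-60,0,0,0,0.7],
    [0,0,-95,0,0,0,0.7],
    [10,-25,-120,0,0,-0.12,0.7],
    [20,-50,-131,0,0,-0.24,0.7],
    [30,-75,-131,0,0,-0.36,0.7],
    [40,-100,-131,0,0,-0.48,0.7],
    [47,-125,-131,0,0,-0.6,0.7],
    [47,-137,-131,0,0,-0.72,0.7],
    [47,-137,-131,0,0,-0.84,0.7],
    [47,-137,-131,0,0,-0.96,0.7],
    [47,-137,-131,0,0,-1.08,0.7],
  ],
)

```text
clock: 28.08
ee_pos: [499.8, -149.9, 150.5]
orientation: [0.002, 0.915, 0.403, 0.003]
force: [-0.3, 0.1, -1.9]
gripper_width: 0.378
```

```bash
python3 - <<'E'
from h import *
s=sense();print(s["gripper_width"],s["force"].round(1),s["q"].round(2),s["ee_pos"])
print(go([550,-60,150],down(-.5)),go([580,-20.5,120],down(.062+np.pi/2)))
E
```

```text
0.3783459583130854 [-0.3  0.1 -1.9] [-0.29  0.21 -0.37  0.98  0.    2.02] [ 499.84209944 -149.86655758  150.54342194]
(array([100.2, -23.7,   0.8]), array([ 0.006, -0.003, -0.241])) (array([149.4, -28.4,  30.9]), array([ 0.007,  0.005, -2.374]))
```

Call:
arm_command(
  steps=[
    [10,-2,0,0,0,-0.12,0.7],
    [25,-5,0,0,0,-0.24,0.7],
    [40,-8,0,0,0,-0.36,0.7],
    [55,-11,0,0,0,-0.48,0.7],
    [70,-14,0,0,0,-0.6,0.7],
    [85,-17,0,0,0,-0.72,0.7],
    [100,-20,0,0,0,-0.84,0.7],
    [115,-23,0,0,0,-0.96,0.7],
    [130,-26,0,0,0,-1.08,0.7],
    [140,-28,0,0,0,-1.2,0.7],
    [149,-28,0,0,0,-1.32,0.7],
    [149,-28,0,0,0,-1.44,0.7],
  ],
)

```text
clock: 29.08
ee_pos: [581.1, -19.7, 151.8]
orientation: [0.004, 0.419, 0.908, 0.001]
force: [-0.4, -0.3, -1.4]
gripper_width: 0.373
```

```bash
python3 - <<'E'
from h import *
s=sense();print(s["gripper_width"],s["force"].round(1),s["q"].round(2),s["ee_pos"])
print(go([580,-20.5,100],down(.061+np.pi/2)))
E
```

```text
0.3731122671810141 [-0.4 -0.3 -1.4] [-0.03  0.31 -0.23  1.02 -0.    0.83] [581.09505399 -19.65808386 151.82541299]
(array([ 0.4, -1.7, 51.8]), array([ 0.003,  0.008, -0.925]))
```

Call:
arm_command(
  steps=[
    [0,-1,5,0,0,-0.12,0.7],
    [0,-1,10,0,0,-0.24,0.7],
    [0,-1,15,0,0,-0.36,0.7],
    [0,-1,20,0,0,-0.48,0.7],
    [0,-1,25,0,0,-0.6,0.7],
    [0,-1,32,0,0,-0.72,0.7],
    [0.4,-1.7,40,0.003,0.008,-0.84,0.7],
    [0.4,-1.7,52,0.003,0.008,-0.925,0.7],
    [0.4,-1.7,75,0.003,0.008,-0.925,0.7],
    [0.4,-1.7,90,0.003,0.008,-0.925,0.7],
    [0.4,-1.7,90,0.003,0.008,-0.925,0.7],
    [0.4,-1.7,90,0.003,0.008,-0.925,0.7],
  ],
)

```text
clock: 30.08
ee_pos: [579.7, -20.5, 61.9]
orientation: [-0.001, -0.03, 1.0, -0.0]
force: [0.1, -0.3, -0.8]
gripper_width: 0.376
```

```bash
python3 - <<'E'
from h import *
s=sense();print(s["gripper_width"],s["force"].round(1),s["q"].round(2))
T,p,d=snap("wrist","w23");print(T.round(3)[:3]);np.savez("w23.npz",T=T,p=p,d=d)
E
```

```text
0.3758924038528474 [ 0.1 -0.3 -0.8] [-0.04  0.4  -0.33  0.84 -0.   -0.1 ]
[[-9.98000e-01 -6.10000e-02 -1.00000e-03  5.79697e+02]
 [-6.10000e-02  9.98000e-01 -0.00000e+00 -2.04960e+01]
 [ 1.00000e-03 -0.00000e+00 -1.00000e+00  6.18640e+01]]
```

View pics/w23.png

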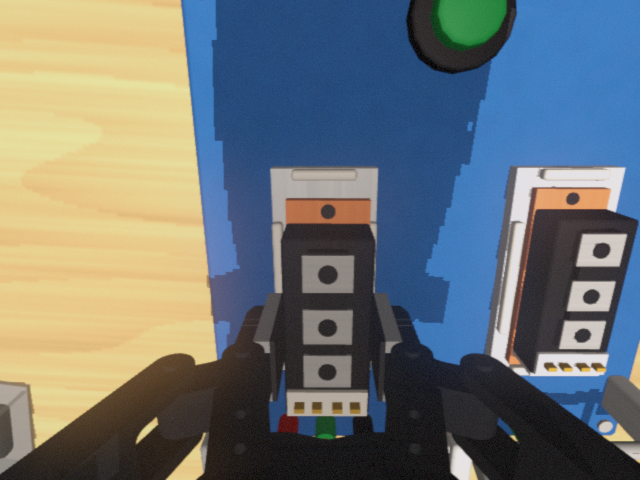

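```bash
python3 - <<'E'
from h import *
T=np.load("w23.npz")["T"]
print(onz("wrist",324.5,167.7,20,T),onz("wrist",328,199,T[2,3]-10.3,T))
print(go([579.5,-21.8,36.5],down(.061+np.pi/2)))
E
```

```text
[527.57600434 -24.4455629   20.        ] [535.51322039 -22.39797808  51.56444292]
(array([ 1.3, -1.2, 26.3]), array([-0.   ,  0.001, -0.   ]))
```

Call:
arm_command(
  steps=[
    [0,-1.6,10,0,0,0,0.7],
    [0,-1.6,18,0,0,0,0.7],
    [0,-1.6,23,0,0,0,0.7],
    [0,-1.6,25,0,0,0,0.7],
    [0,-1.6,25,0,0,0,0.7],
  ],
)

```text
clock: 30.55
ee_pos: [580.1, -22.1, 37.0]
orientation: [-0.0, -0.03, 1.0, -0.0]
force: [-0.4, -0.3, -0.8]
gripper_width: 0.377
```

```bash
python3 - <<'E'
from h import *
s=sense();print(s["gripper_width"],s["force"].round(1),s["ee_pos"])
T,p,d=snap("wrist","w24",(200,120,460,450),1.8)
E
```

```text
0.37665366330784866 [-0.4 -0.3 -0.8] [580.09817927 -22.1055916   37.00856197]
```

View pics/w24.png

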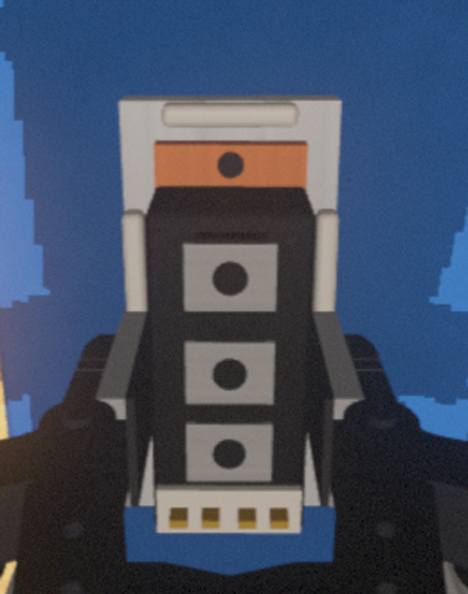

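Centred between the rims (orange 155–307 vs plate 119–342). Lower and release.

Call:
arm_command(
  steps=[
    [0,0,1.5,0,0,0,0.7],
    [0,0,2,0,0,0,0.7],
    [0,0,2,0,0,0,0.45],
    [0,0,2,0,0,0,0.45],
    [0,0,2,0,0,0,0.45],
    [0,0,-30,0,0,0,0.45],
    [0,0,-65,0,0,0,0.3],
    [10,20,-120,0,0,0,0],
    [20,40,-160,0,0,0,0],
    [30,60,-200,0,0,0,0],
    [30,60,-200,0,0,0,0],
    [30,60,-200,0,0,0,0],
  ],
)

```text
clock: 31.6
ee_pos: [548.9, 38.0, 243.8]
orientation: [0.005, -0.031, 0.999, 0.0]
force: [1.3, 0.0, 0.2]
gripper_width: 0.999
```

```bash
python3 - <<'E'
from h import *
s=sense();print(s["gripper_width"],s["force"].round(1),s["ee_pos"],s["q"].round(2))
T,p,d=snap("wrist","w25");np.savez("w25.npz",T=T,p=p,d=d)
print(go([560,40,330],down(.062)))
E
```

```text
0.9993453950405721 [1.3 0.  0.2] [548.91914575  37.99470291 243.84949373] [ 0.07  0.21 -0.16  1.2   0.    0.01]
(array([-12.3,   2.2, -88.9]), array([0.005, 0.005, 1.571]))
```

View pics/w25.png

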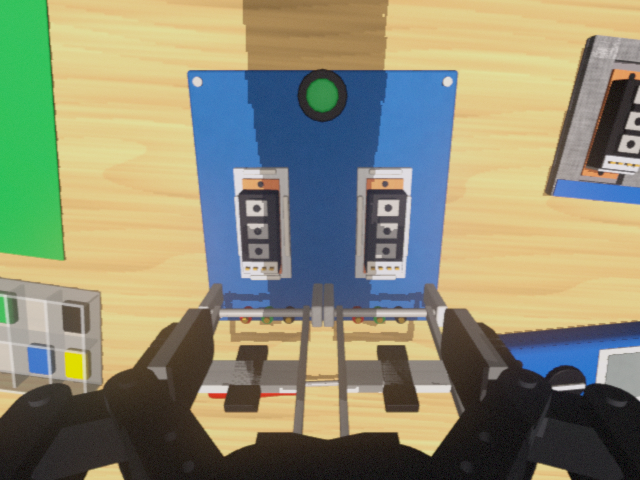

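```bash
python3 - <<'E'
from h import *
print(go([610,100,295],down(.062)))
E
```

```text
(array([-65.7,  59. , -53.6]), array([0.005, 0.005, 1.571]))
```

Call:
arm_command(
  steps=[
    [0,40,-54,0,0,1.571,0.6],
    [-66,59,-54,0,0,1.571,0.6],
    [-66,59,-54,0,0,1.571,0.6],
    [-66,59,-54,0,0,1.571,0.6],
    [-66,59,-54,0,0,1.571,0.6],
    [-66,59,-54,0,0,1.571,0.6],
    [-66,59,-54,0,0,1.571,0.6],
    [-66,59,-54,0,0,1.571,0.6],
    [-66,59,-54,0,0,1.571,0.6],
    [-66,59,-54,0,0,1.571,0.6],
    [-66,59,-54,0,0,1.571,0.6],
    [-66,59,-54,0,0,1.571,0.6],
  ],
)

```text
clock: 32.65
ee_pos: [610.1, 99.4, 293.6]
orientation: [0.002, 0.662, 0.75, 0.001]
force: [0.4, 0.3, -0.3]
gripper_width: 0.402
```

```bash
python3 - <<'E'
from h import *
print(tool()[:3,3],go([680.4,100.7,275],down(.062)))
E
```

```text
[610.09162277  99.40379259 293.62500681] (array([-7.5, 69.8, 18.9]), array([0.004, 0.   , 0.063]))
```

Call:
arm_command(
  steps=[
    [-4,35,0,0.004,0,0.063,0.6],
    [-7.5,70,10,0.004,0,0.063,0.6],
    [-7.5,70,16,0.004,0,0.063,0.6],
    [-7.5,70,16,0.004,0,0.063,0.6],
    [-7.5,70,16,0.004,0,0.063,0.6],
  ],
)

```text
clock: 33.07
ee_pos: [679.8, 100.1, 275.6]
orientation: [-0.001, 0.685, 0.728, -0.002]
force: [-0.5, -0.6, -0.3]
gripper_width: 0.401
```

```bash
python3 - <<'E'
from h import *
T,p,d=snap("wrist","w26");print(T.round(3)[:3])
for a,b,st in bars(T,p,224): print(a.round(1),b.round(1),st)
print(go([680.4,100.7,206],down(.062)))
E
```

```text
[[-6.10000e-02  9.98000e-01 -4.00000e-03  6.79764e+02]
 [ 9.98000e-01  6.10000e-02 -1.00000e-03  1.00102e+02]
 [-1.00000e-03 -4.00000e-03 -1.00000e+00  2.75608e+02]]
[674.7 102.3 224. ] [686.2 104.2 224. ] [ 318  182   22  161 2875]
[716.4  89.7 224. ] [728.2  87.1 224. ] [394 271  21  48 719]
[680.6   3.9 224. ] [691.9   7.2 224. ] [319 381  19  59 972]
(array([ 0.4,  0.8, 71.1]), array([-0.002,  0.001, -0.   ]))
```

View pics/w26.png

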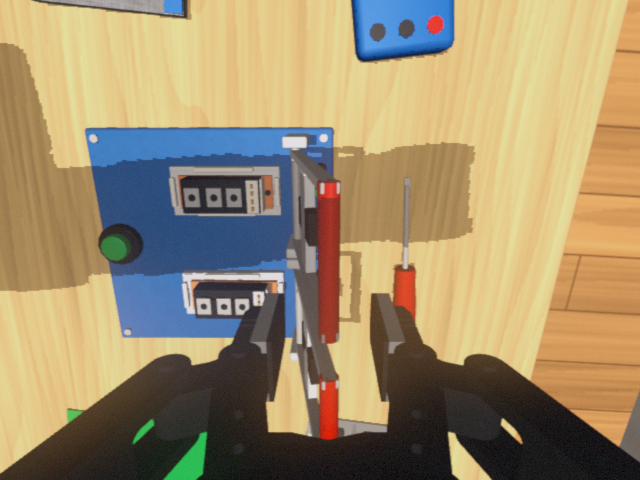

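Call:
arm_command(
  steps=[
    [0.4,0.8,30,0,0,0,0.6],
    [0.4,0.8,60,0,0,0,0.6],
    [0.4,0.8,70,0,0,0,0.6],
    [0.4,0.8,70,0,0,0,0.6],
    [0.4,0.8,70,0,0,0,1],
    [0.4,0.8,70,0,0,0,1],
    [0.4,0.8,70,0,0,0,1],
    [0.4,0.8,70,0,0,0,1],
    [0.4,0.8,70,0,0,0,1],
  ],
  newtons=40,
)

```text
clock: 33.87
ee_pos: [680.3, 100.8, 209.6]
orientation: [-0.0, 0.685, 0.729, -0.0]
force: [-5.7, -0.6, 5.2]
gripper_width: 0.123
```

```bash
python3 - <<'E'
from h import *
s=sense();print(s["gripper_width"],s["force"].round(1))
T=tool();dz=T[2,3]-222.3;print(dz)
lever_rows(np.array([650.1,98.8,55]),.062,[1.75,1.6,1.45,1.3,1.15,1.0,.85,.7,.55,.4,.3,.2,.1,.05,0],dz=dz)
E
```

```text
0.12268862021016644 [-5.7 -0.6  5.2]
-12.679791875609851
1.75 [680.3 100.7 209.6] [-0.1  0.   0. ]
1.6 [655.1  99.1 212.2] [ -0.1 -25.3  -2.6]
1.45 [629.7  97.5 211.1] [ -0.1 -50.8  -1.4]
1.3 [604.7  96.  206.1] [ -0.1 -75.8   3.5]
1.15 [580.8  94.5 197.5] [ -0.1 -99.7  12.2]
1.0 [558.4  93.1 185.4] [-1.000e-01 -1.221e+02  2.430e+01]
0.85 [538.1  91.8 170. ] [-1.000e-01 -1.425e+02  3.960e+01]
0.7 [520.3  90.7 151.8] [-1.000e-01 -1.603e+02  5.790e+01]
0.55 [505.4  89.8 131.2] [-1.000e-01 -1.752e+02  7.850e+01]
0.4 [493.8  89.1 108.5] [-1.000e-01 -1.868e+02  1.012e+02]
0.3 [488.   88.7  92.6] [-1.000e-01 -1.926e+02  1.171e+02]
0.2 [483.8  88.5  76.1] [-1.000e-01 -1.968e+02  1.336e+02]
0.1 [481.3  88.3  59.3] [-1.000e-01 -1.994e+02  1.504e+02]
0.05 [480.6  88.3  50.8] [-1.000e-01 -2.000e+02  1.589e+02]
0 [480.4  88.3  42.3] [-1.000e-01 -2.002e+02  1.674e+02]
```

Call:
arm_command(
  steps=[
    [0,-13,-2,0,0,0,1],
    [0,-25,-2.6,0,0,0,1],
    [0,-51,-1.4,0,0,0,1],
    [0,-76,3.5,0,0,0,1],
    [0,-100,12,0,0,0,1],
    [0,-122,24,0,0,0,1],
    [0,-142.5,40,0,0,0,1],
    [0,-160,58,0,0,0,1],
    [0,-175,78,0,0,0,1],
    [0,-187,101,0,0,0,1],
    [0,-193,117,0,0,0,1],
    [0,-193,117,0,0,0,1],
  ],
)

```text
clock: 34.87
ee_pos: [487.5, 88.8, 92.0]
orientation: [0.001, 0.685, 0.729, 0.0]
force: [0.2, -0.8, -2.3]
gripper_width: 0.123
```

```bash
python3 - <<'E'
from h import *
s=sense();print(s["gripper_width"],s["force"].round(1),s["ee_pos"])
lever_rows(np.array([650.1,98.8,55]),.062,[.2,.1,.05,0],dz=-12.7)
E
```

```text
0.12338760025178001 [ 0.2 -0.8 -2.3] [487.54863163  88.77661011  91.98901521]
0.2 [483.8  88.5  76.1] [-0.1 -3.8 15.9]
0.1 [481.3  88.3  59.3] [-0.1 -6.3 32.7]
0.05 [480.6  88.3  50.8] [-0.  -7.  41.2]
0 [480.4  88.3  42.3] [-0.  -7.2 49.7]
```

Call:
arm_command(
  steps=[
    [0,-4,16,0,0,0,1],
    [0,-6.3,33,0,0,0,1],
    [0,-7,42,0,0,0,1],
    [0,-7,50,0,0,0,1],
    [0,-7,53,0,0,0,1],
    [0,-7,53,0,0,0,1],
  ],
)

```text
clock: 35.37
ee_pos: [480.4, 88.3, 40.8]
orientation: [0.0, 0.685, 0.729, -0.0]
force: [-9.9, -1.8, 16.3]
gripper_width: 0.121
```

Call:
arm_command(
  steps=[
    [0,0,0,0,0,0,0.6],
    [0,0,0,0,0,0,0.6],
    [0,0,0,0,0,0,0.6],
    [0,0,-30,0,0,0,0.6],
    [0,0,-70,0,0,0,0.6],
    [0,0,-110,0,0,0,0.6],
    [-20,30,-150,0,0,0,0.6],
    [-50,70,-190,0,0,0,0.6],
    [-80,110,-225,0,0,0,0.6],
    [-110,140,-240,0,0,0,0.6],
    [-110,140,-240,0,0,0,0.6],
    [-110,140,-240,0,0,0,0.6],
  ],
)

```text
clock: 36.37
ee_pos: [631.9, -15.7, 284.0]
orientation: [0.003, 0.686, 0.728, 0.002]
force: [-0.6, 0.7, -0.2]
gripper_width: 0.398
```

```bash
python3 - <<'E'
from h import *
T,p,d=snap("wrist","w27");print(T.round(3)[:3])
print(go([687.3,-14.7,275],down(.062)))
E
```

```text
[[-6.00000e-02  9.98000e-01  7.00000e-03  6.31889e+02]
 [ 9.98000e-01  6.00000e-02 -2.00000e-03 -1.56990e+01]
 [-2.00000e-03  7.00000e-03 -1.00000e+00  2.83972e+02]]
(array([-2. , 55. ,  9.2]), array([ 0.007,  0.002, -0.003]))
```

View pics/w27.png

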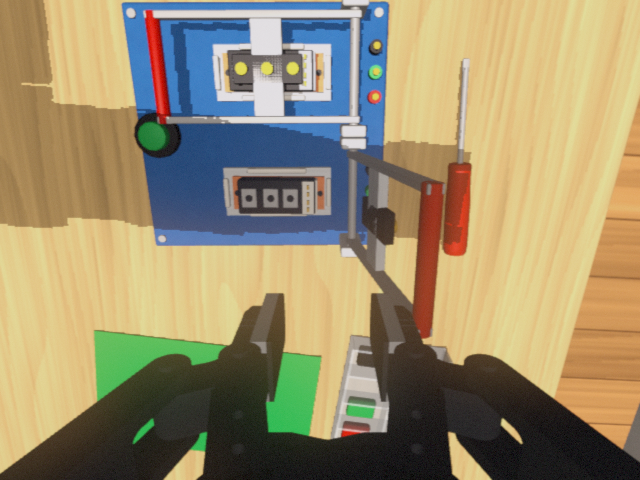

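Call:
arm_command(
  steps=[
    [-2,30,0,0.007,0,0,0.6],
    [-2,55,4,0.007,0,0,0.6],
    [-2,55,9,0.007,0,0,0.6],
    [-2,55,9,0.007,0,0,0.6],
  ],
)

```text
clock: 36.75
ee_pos: [687.3, -14.4, 272.5]
orientation: [-0.0, 0.686, 0.728, -0.002]
force: [-0.0, 0.2, -0.8]
gripper_width: 0.397
```

```bash
python3 - <<'E'
from h import *
T,p,d=snap("wrist","w28");print(T.round(3)[:3])
for a,b,st in bars(T,p,224): print(a.round(1),b.round(1),st)
print(go([687.3,-14.7,209],down(.062)))
E
```

```text
[[-5.90000e-02  9.98000e-01 -3.00000e-03  6.87301e+02]
 [ 9.98000e-01  5.90000e-02 -2.00000e-03 -1.43990e+01]
 [-2.00000e-03 -3.00000e-03 -1.00000e+00  2.72491e+02]]
[571.5  98.9 224. ] [579.8  50.7 224. ] [  74    5   32  117 1549]
[721.5  16.2 224. ] [732.6  23.1 224. ] [ 399  163   24   95 1695]
[681.9 -11.9 224. ] [693.   -7.7 224. ] [ 317  183   22  163 2677]
(array([-0.2,  0.9, 64.5]), array([-0.003,  0.002, -0.003]))
```

Call:
arm_command(
  steps=[
    [0,0.3,30,0,0,0,0.6],
    [0,0.3,55,0,0,0,0.6],
    [0,0.3,66,0,0,0,0.6],
    [0,0.3,66,0,0,0,0.6],
    [0,0.3,66,0,0,0,1],
    [0,0.3,66,0,0,0,1],
    [0,0.3,66,0,0,0,1],
    [0,0.3,66,0,0,0,1],
    [0,0.3,66,0,0,0,1],
  ],
)

```text
clock: 37.55
ee_pos: [687.5, -14.4, 209.6]
orientation: [0.001, 0.686, 0.728, -0.001]
force: [-3.0, 1.4, 6.0]
gripper_width: 0.12
```

```bash
python3 - <<'E'
from h import *
s=sense();print(s["gripper_width"],s["force"].round(1))
T=tool();dz=T[2,3]-222.3;print(dz)
lever_rows(np.array([657.3,-16.5,55]),.062,[1.75,1.6,.7,.3,0],dz=dz)
E
```

```text
0.12047843173650355 [-3.   1.4  6. ]
-12.68963479752071
1.75 [687.5 -14.6 209.6] [-0.2  0.   0. ]
1.6 [662.3 -16.2 212.2] [ -0.3 -25.3  -2.6]
0.7 [527.5 -24.6 151.8] [  -0.5 -160.3   57.8]
0.3 [495.2 -26.6  92.5] [  -0.5 -192.7  117.1]
0 [487.6 -27.   42.3] [  -0.4 -200.3  167.3]
```

Call:
arm_command(
  steps=[
    [0,-13,-2,0,0,0,1],
    [-0.2,-25,-2.6,0,0,0,1],
    [-0.2,-51,-1.4,0,0,0,1],
    [-0.3,-76,3.5,0,0,0,1],
    [-0.3,-100,12,0,0,0,1],
    [-0.4,-122,24,0,0,0,1],
    [-0.4,-142.5,40,0,0,0,1],
    [-0.5,-160,58,0,0,0,1],
    [-0.5,-175,78,0,0,0,1],
    [-0.5,-187,101,0,0,0,1],
    [-0.5,-193,117,0,0,0,1],
    [-0.5,-193,117,0,0,0,1],
  ],
)

```text
clock: 38.55
ee_pos: [494.4, -26.7, 91.1]
orientation: [0.001, 0.686, 0.728, -0.0]
force: [1.9, -0.4, -2.7]
gripper_width: 0.122
```

Call:
arm_command(
  steps=[
    [0,-4,16,0,0,0,1],
    [0,-6.3,33,0,0,0,1],
    [0,-7,42,0,0,0,1],
    [0,-7,50,0,0,0,1],
    [0,-7,53,0,0,0,1],
    [0,-7,53,0,0,0,1],
  ],
)

```text
clock: 39.05
ee_pos: [487.8, -27.3, 40.5]
orientation: [0.001, 0.686, 0.728, -0.0]
force: [-9.3, 0.2, 25.4]
gripper_width: 0.119
```

Call:
arm_command(
  steps=[
    [0,0,0,0,0,0,0.6],
    [0,0,0,0,0,0,0.6],
    [0,0,0,0,0,0,0.6],
    [0,0,-30,0,0,0,0.6],
    [0,0,-70,0,0,0,0.6],
    [30,10,-110,0,0,0,0.6],
    [60,20,-150,0,0,0,0.6],
    [90,30,-190,0,0,0,1],
    [110,30,-220,0,0,0,1],
    [110,30,-220,0,0,0,1],
    [110,30,-220,0,0,0,1],
    [110,30,-220,0,0,0,1],
  ],
)

```text
clock: 40.05
ee_pos: [511.8, 85.5, 260.9]
orientation: [0.002, 0.685, 0.728, 0.0]
force: [0.7, 0.3, -0.0]
gripper_width: 0.002
```

```bash
python3 - <<'E'
from h import *
T,p,d=snap("wrist","w29");print(T.round(3)[:3]);np.savez("w29.npz",T=T,p=p,d=d)
P=cloud("wrist",d,T)
for a,b,st in bars(T,p,57):
    print(a.round(1),b.round(1),st, np.median(P[st[1]:st[1]+st[3],st[0]:st[0]+st[2]][:, st[2]//3:2*st[2]//3].reshape(-1,3),0))
H=hsv(p); m=((H[...,0]>50)&(H[...,0]<75)&(H[...,1]>120)).astype(np.uint8)
n,l,st,ce=cv2.connectedComponentsWithStats(m)
for i in range(1,n):
    if st[i][4]>150: print(st[i],ce[i],onz("wrist",*ce[i],34,T).round(1),np.median(P[l==i],0).round(1))
snap("top","t4",(90,140,550,370),1.7)
E
```

```text
[[-6.10000e-02  9.98000e-01  3.00000e-03  5.11841e+02]
 [ 9.98000e-01  6.10000e-02 -2.00000e-03  8.54710e+01]
 [-2.00000e-03  3.00000e-03 -1.00000e+00  2.60905e+02]]
[474.4 100.9  57. ] [486.7  77.7  57. ] [285 147  13  99 980] [479.9394132   89.69200513  60.83848973]
[737.  -41.1  57. ] [756.   16.7  57. ] [ 542  271   33   83 1739] [768.94018629 -28.13987105  24.0018129 ]
[260 237  26  24 457] [272.6761488  248.41137856] [461.9  29.8  34. ] [462.1  30.   34.1]
[191 416  25  19 217] [200.47465438 423.94470046] [ 382.3 -191.    34. ] [ 373.9 -218.4    3.3]
[318 430  20  10 174] [326.90229885 434.72413793] [ 529.5 -198.2   34. ] [ 528.9 -226.2    3.4]
```

View pics/w29.png

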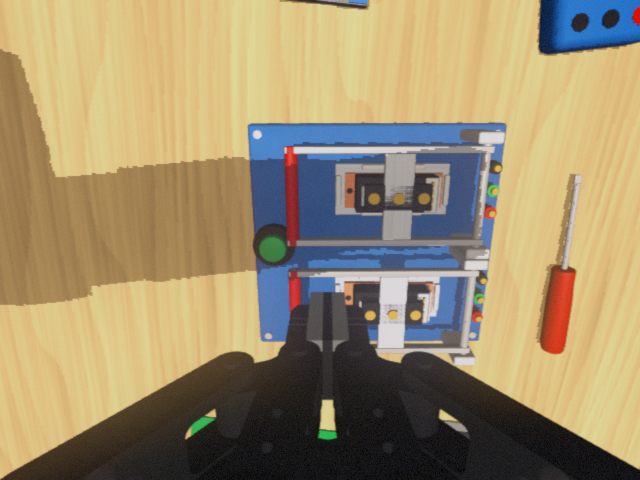

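View pics/t4.png

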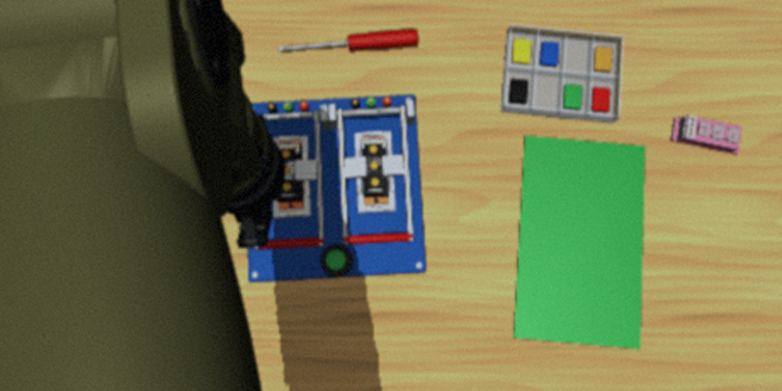

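```bash
python3 - <<'E'
from h import *
print(go([459.5,29.3,120],down(.062)),go([459.5,29.3,34],down(.062)))
E
```

```text
(array([-51.5, -53.7, 139.1]), array([-0.001,  0.003, -0.003])) (array([-51.2, -53.6, 225.1]), array([-0.001,  0.003, -0.003]))
```

Call:
arm_command(
  steps=[
    [-25,-27,20,0,0.003,0,1],
    [-51.5,-53.7,60,0,0.003,0,1],
    [-51.5,-53.7,100,0,0.003,0,1],
    [-51.5,-53.7,139,0,0.003,0,1],
    [-51.5,-53.7,165,0,0.003,0,1],
    [-51.5,-53.7,165,0,0.003,0,1],
    [-51.5,-53.7,165,0,0.003,0,1],
  ],
)

```text
clock: 40.73
ee_pos: [456.5, 28.3, 92.0]
orientation: [-0.003, 0.686, 0.727, -0.003]
force: [0.5, 0.3, -0.7]
gripper_width: 0.002
```

```bash
python3 - <<'E'
from h import *
T,p,d=snap("wrist","w30");print(T.round(3)[:3]); snap("side","s30",(200,200,400,370),3.5)
print(go([459.5,29.3,36],down(.062)))
E
```

```text
[[-5.80000e-02  9.98000e-01 -8.00000e-03  4.56451e+02]
 [ 9.98000e-01  5.80000e-02 -0.00000e+00  2.82800e+01]
 [ 0.00000e+00 -8.00000e-03 -1.00000e+00  9.20460e+01]]
(array([ 0.4, -0.8, 59.3]), array([-0.   , -0.   , -0.004]))
```

View pics/w30.png

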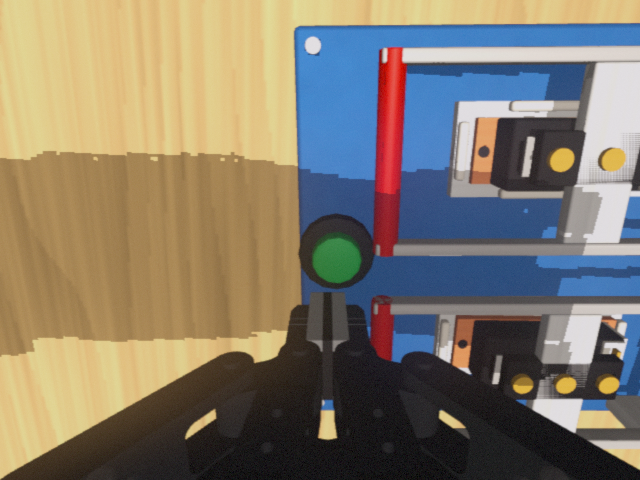

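View pics/s30.png

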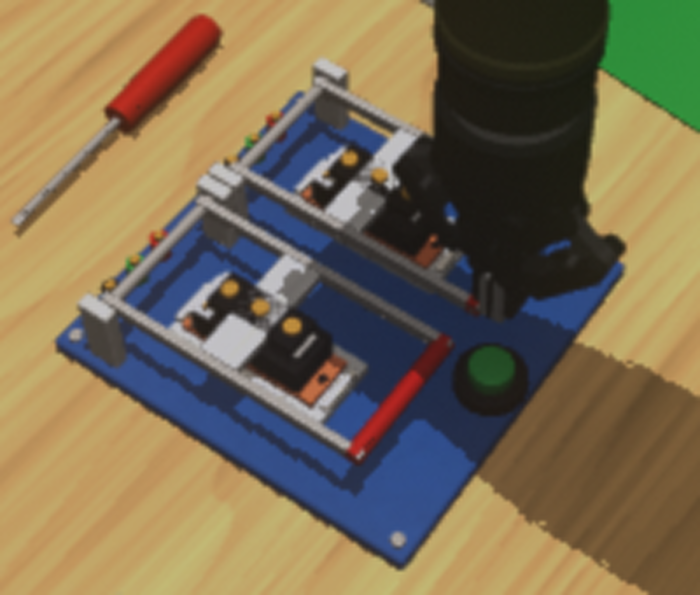

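```bash
python3 - <<'E'
from h import *
print(onz("wrist",337,259,34), tool()[:3,3]); print(go([460,28.7,36],down(.062)),go([460,28.7,27],down(.062)))
E
```

```text
[465.93663195  29.26122977  34.        ] [460.37456368  28.92651284  95.27007941]
(array([-0.2, -0.4, 59.3]), array([-0.   , -0.   , -0.004])) (array([-0.2, -0.4, 68.3]), array([-0.   , -0.   , -0.004]))
```

Call:
arm_command(
  steps=[
    [0,0,25,0,0,0,1],
    [0,0,45,0,0,0,1],
    [0,0,56,0,0,0,1],
    [0,0,60,0,0,0,1],
    [0,0,63,0,0,0,1],
    [0,0,66,0,0,0,1],
    [0,0,69,0,0,0,1],
    [0,0,69,0,0,0,1],
  ],
)

```text
clock: 41.5
ee_pos: [461.8, 29.0, 28.0]
orientation: [0.001, 0.686, 0.727, 0.001]
force: [-3.4, -0.1, 9.6]
gripper_width: -0.004
```

Call:
arm_command(
  steps=[
    [0,0,2,0,0,0,1],
    [0,0,2,0,0,0,1],
    [0,0,2,0,0,0,1],
  ],
)

```text
clock: 41.75
ee_pos: [462.0, 29.1, 27.8]
orientation: [0.001, 0.686, 0.727, 0.001]
force: [-7.3, 0.1, 18.4]
gripper_width: -0.001
```

Call:
arm_command(
  steps=[
    [0,0,-15,0,0,0,1],
    [0,0,-50,0,0,0,1],
    [0,0,-90,0,0,0,1],
    [40,-10,-130,0,0,0,1],
    [60,-20,-170,0,0,0,1],
    [80,-30,-210,0,0,0,1],
    [80,-30,-230,0,0,0,1],
    [80,-30,-230,0,0,0,1],
    [80,-30,-230,0,0,0,1],
  ],
)

```text
clock: 42.5
ee_pos: [428.6, 108.3, 261.1]
orientation: [0.003, 0.686, 0.728, 0.004]
force: [-0.6, -0.6, -0.9]
gripper_width: 0.001
```

```bash
python3 - <<'E'
from h import *
T,p,d=snap("wrist","w31");print(T.round(3)[:3])
P=cloud("wrist",d,T);H=hsv(p); m=((H[...,0]>50)&(H[...,0]<75)&(H[...,1]>120)).astype(np.uint8)
n,l,st,ce=cv2.connectedComponentsWithStats(m)
for i in range(1,n):
    if st[i][4]>150: print(st[i],np.median(P[l==i],0).round(1))
for a,b,s in bars(T,p,57): print(s,np.median(P[s[1]:s[1]+s[3],s[0]+s[2]//3:s[0]+2*s[2]//3].reshape(-1,3),0))
snap("side","s31",(80,60,500,480),1.4)
E
```

```text
[[-6.00000e-02  9.98000e-01  1.00000e-02  4.28582e+02]
 [ 9.98000e-01  6.00000e-02  2.00000e-03  1.08268e+02]
 [ 1.00000e-03  1.00000e-02 -1.00000e+00  2.61140e+02]]
[339 264  27  24 502] [461.   29.5  34.2]
[374 180  13  95 757] [479.4816118   89.30714326  60.78281005]
[ 604  289   36   85 2001] [766.16411449 -25.51754847  22.30909961]
[370 299  12  58 494] [485.05138814  -5.71668979  60.89760907]
```

View pics/w31.png

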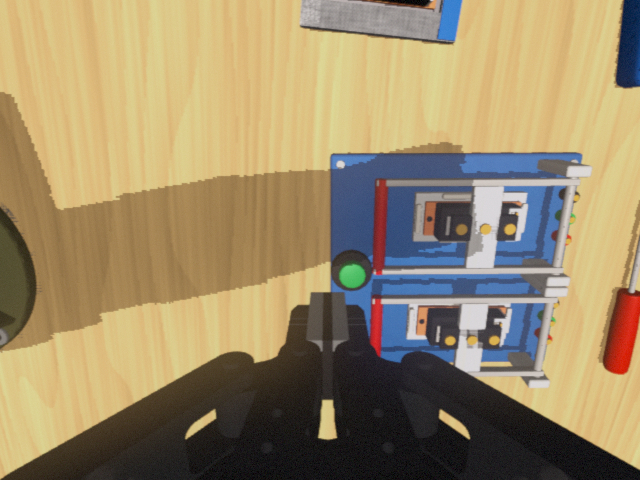

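View pics/s31.png

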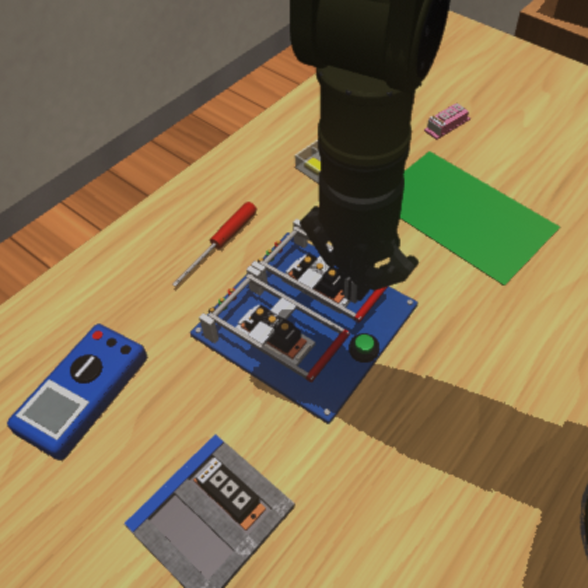

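```bash
python3 -c "
from cell import *
print(sense()['qvel'].round(3)); print(hand_in())"
```

```text
[-0.013  0.02  -0.027 -0.001  0.     0.001]
the job is handed in; nothing more can be done
None
```

The job is done and handed in, at about 42 s on the robot's clock; `hand_in()` gave no verdict.

- **Levers up:** I swung up both clamp levers. Only bay_b held a tested module; bay_a was empty.
- **Tested module:** It lies flat in one tray pocket, tab end to the blue bar.
- **New modules:** One is in each bay, tab end to the hinge. One was knocked about 20 mm aside on the mat while I placed the other, so I measured it again before picking it up.
- **Levers and button:** I swung both levers down, then pressed the green button and released it. I left the pink look-alike alone.

**Last checks:**
- **Levers:** Both grip bars' tops read 60.8 to 60.9 mm, against 61 mm expected when shut.
- **Button:** The fingers pushed it to 27.8 mm with about 18 N. It then read 34.2 mm, out again, the same as before the press.
- **Modules:** The pictures show all three level and facing the right way. The bay_a module and the tested module also had top heights matching a flat seat. For bay_b I relied on the picture and on its lever closing fully.
- **Things to leave alone:** The meter and screwdriver look unmoved. In the last picture the arm hid most of the parts box, but it was in place in the view just before the press.

**Disagreement:** The top camera read positions about 4 to 7 mm short in x compared with the wrist camera. I used the wrist camera, which agreed with where the grips landed.

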